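Close down the battery charging station

TASK

The battery packs in the charging station are full: pull every one of them out of its bay, against the detent that holds its plug, and stand them upright in the blue crate, plug down, one to a cell, setting them down gently and never letting one fall over. When all are in the crate, slide the orange dust cover flat under the station's two guide rails, all the way home to the stop. Leave the tape, glue bottle and screwdriver where they are.

Things in the scene. Friction and masses are not known exactly. Their poses are not given: they have to be found in the camera images.
- charger: Fixed dark grey charging station, 165 mm wide (y). Origin under the middle of its four bays, at table height; x is the way the cover is pushed in (roughly away from the robot), z up. Flat deck 70 mm up, x = -115 to +75 mm; bays at x = +-31, y = +-40 mm: wells 43 x 33 mm, 32 mm deep, each with a hidden sprung detent in the notch of the pack's plug (10 to 20 N straight up frees it).
- rail_mouth (a point): Mouth of the two aluminium guide rails, at deck height on the centre line, at the charger's x = -65 mm; axes as the charger's. The rails run along the deck's sides from here to x = +65 mm, inner faces at y = +-70.5 mm, lips overhanging in to y = +-62.5 mm, the gap under them 10 mm high, their tops 85 mm up. For 22 mm before the mouth the lips flare upwards and for 42 mm the cheeks flare outwards.
- cover_home (a point): Point on the charger's deck (70 mm up, x = 0) where the centre of the cover's underside lies when the cover is fully home against the stop at the rails' far end; axes as the charger's.
- crate: Fixed blue plastic crate, 139 x 163 x 60 mm (x, y, z), walls 5 mm, four cells each 62 x 74 mm (x, y), inner floor 5 mm up, dividers 52 mm up. Origin under its centre, z up.
- cell0 (a point): Centre of the floor of one cell of the crate; axes as the crate's.
- cell1 (a point): Centre of the floor of one cell of the crate; axes as the crate's.
- cell2 (a point): Centre of the floor of one cell of the crate; axes as the crate's.
- cell3 (a point): Centre of the floor of one cell of the crate; axes as the crate's.
- pack0: Charged battery pack (absent in some starts), black with a yellow band, green light on top. Body 50 x 40 mm (x, y), 85 mm tall, above a grey and copper plug 40 x 30 mm, 30 mm long; 115 mm over all, 0.28 kg. Origin at the centre of the plug's underside, z up; looks the same turned half round. Plugged in, 85 mm stand above the deck.
- pack1: Charged battery pack (absent in some starts), black with a yellow band, green light on top. Body 50 x 40 mm (x, y), 85 mm tall, above a grey and copper plug 40 x 30 mm, 30 mm long; 115 mm over all, 0.28 kg. Origin at the centre of the plug's underside, z up; looks the same turned half round. Plugged in, 85 mm stand above the deck.
- pack2: Charged battery pack (absent in some starts), black with a yellow band, green light on top. Body 50 x 40 mm (x, y), 85 mm tall, above a grey and copper plug 40 x 30 mm, 30 mm long; 115 mm over all, 0.28 kg. Origin at the centre of the plug's underside, z up; looks the same turned half round. Plugged in, 85 mm stand above the deck.
- pack3: Charged battery pack (absent in some starts), black with a yellow band, green light on top. Body 50 x 40 mm (x, y), 85 mm tall, above a grey and copper plug 40 x 30 mm, 30 mm long; 115 mm over all, 0.28 kg. Origin at the centre of the plug's underside, z up; looks the same turned half round. Plugged in, 85 mm stand above the deck.
- cover: Loose orange dust cover, a flat plate 125 x 137 x 6 mm (x, y, z) lying on the bench, 0.25 kg, with a black bar grip standing on its middle: 14 mm thick (x), 60 mm long (y), top 42 mm above the plate's underside. Origin at the centre of the plate's underside, z up; may go in turned by half a turn.
- cover_grip (a point): Middle of the cover's bar grip, 29 mm above the plate's underside: where to pinch it, across its 14 mm thickness (along the cover's x).
- tape: Bystander: roll of masking tape lying flat, 100 mm across, 25 mm high. Origin at the centre of its underside.
- glue: Bystander: white glue bottle standing, 60 mm across, 130 mm tall. Origin at the centre of its underside.
- driver: Bystander: red screwdriver lying flat. Origin under its middle.
Not all that is in view belongs to the job. Leave any purple or red look-alike of the pack3 alone.

How it is judged:
On the way, in this order (a step that is already met when the one before it is completed fails the run):
1. every battery pack has been pulled from the charger and stands upright on the floor of a crate cell (x of pack0 in the frame of crate between -0.062 and 0.062 m and y of pack0 in the frame of crate between -0.075 and 0.075 m and z of each of pack0, pack1, pack2, pack3 in the frame of crate below 0.013 m and angle between each of pack0, pack1, pack2, pack3's own z axis and vertical below 0.15 rad and x of pack1 in the frame of crate between -0.062 and 0.062 m and y of pack1 in the frame of crate between -0.075 and 0.075 m and x of pack2 in the frame of crate between -0.062 and 0.062 m and y of pack2 in the frame of crate between -0.075 and 0.075 m and x of pack3 in the frame of crate between -0.062 and 0.062 m and y of pack3 in the frame of crate between -0.075 and 0.075 m), for 0.2 s.
2. the dust cover is under both rails and home against the stop (x of cover in the frame of charger between -0.007 and 0.008 m and y of cover in the frame of charger between -0.006 and 0.006 m and z of cover in the frame of charger between 0.066 and 0.077 m and angle between the z axis of cover and the z axis of charger, either way round below 0.06 rad and angle between the x axis of cover and the x axis of charger, either way round below 0.06 rad), for 0.2 s.
At the end, for the whole second after the job is handed in: Every pack present stands plug down on the floor of a cell of the crate (plug within 8 mm of the floor, tilt under 0.15 rad; a cell has room for only one), at rest; the cover lies flat under both rails within 7 mm of the stop, within 6 mm sideways and 0.06 rad of square, at rest (all of step 1 and all of step 2 and linear speed of each of pack0, pack1, pack2, pack3, cover below 0.03 m/s); the robot touches nothing.
It fails at once if a battery pack is tipped over (more than 0.8 rad) (angle between any of pack0, pack1, pack2, pack3's own z axis and vertical above 0.8 rad).
It fails at once if a pack is dropped or slammed into the crate (over 200 N) (contact force between any of pack0, pack1, pack2, pack3 and crate above 200 N).
It fails at once if the tape, glue bottle or screwdriver is moved more than 30 mm (distance of any of tape, glue, driver from where it was at the start of the episode above 0.03 m).
Of pack0, pack1, pack2, pack3 only 3 to 4 are there at a start; the rules pass over those that are not, and their reading is None.
At some moment in a run one of cover may be knocked a few centimetres aside while the robot is not near it.
It also fails if it takes over 200 s, if anything falls off the work surface, if the arm or the gripper's body presses on something with over 40 N, if the wrist force passes 120 N, or if a joint passes its speed limit or range.

ROBOT

A 6-joint arm with a two-finger parallel gripper is mounted at the origin on the work surface. World frame = base frame: x ahead of the robot, y to its left, z up, the work surface at z = 0. Lengths are in m, angles in rad, forces in N, time in s.
With the tool pointing down it reaches from about 0.375 to 0.9 m from the base axis. Payload 3.1 kg.
Tool frame: the origin (TCP) lies on the mounting face of the last link; the fingertips stand 182 mm ahead of it and the grasp point (between the pads) lies 164 mm ahead of it; z points along the fingers, y is the direction in which the jaws open and shut (so a half turn about z gives the same grasp; the last joint's range is limited). The gripper opens to 87 mm and grips with 3 to 60 N. Pads are 19 mm wide; open, the fingers measure 117 mm over their backs; the gripper's body (75 mm by 190 mm) begins 51 mm behind the grasp point.
Start: joints at [0.944, 0.527, 1.433, -0, 1.181, -0.178], TCP at [0.271, 0.563, 0.405] pointing down, gripper open.
Joint ranges: [-3.08, 3.08], [-0.75, 2.2], [0.22, 2.44], [-1.43, 4.57], [0, 2.65], [-2.85, 2.85]. Speed limits (rad/s): [2.79, 2.79, 3.14, 3.14, 3.14, 3.14].

INTERFACE

Orientations are given as a unit quaternion [x, y, z, w].
In Python, from rig import robot, camera, camera_model gives the robot as it stands.
- The arm moves only by the tool drive_tool, never from a script. Its argument "plan" is a list that holds one entry, the list of rows, each a list of 6 numbers: the shift along the world's x, y, z in units of 2.5 cm (1.0 is 2.5 cm), then the turn, a rotation vector about the world's x, y, z in units of 6 degrees (1.0 is 6 degrees). A call has 1 to 8 rows; each row shifts and turns the commanded pose from where the row before left it; what a row does not reach is not made up. A row lasts 1/8 s, in which the tool goes at most 62.5 mm and 10.7 degrees, less where a joint would pass 70% of its speed; a pose out of reach is approached as far as the arm can. A call with a number of a shift or a turn outside -1 to 1 is refused whole. A call with a gripper value outside its range is refused whole. "grip" is the closure, from 0 (fully open) to 1 (shut), set as the call begins (left out, the last holds). The fingers move at their own pace and stop on an object; "force" is the grip in N (left out, the last holds). Time passes only in rows, so rows that do not move let the fingers close. It gives the time, the measured TCP pose, the force and the opening at its end, in the units of the state.
- robot.get_obs(): the state, without advancing time (a new reading comes with each control period).
- camera(name): name is "side" or "top" or "wrist"; returns the picture (400x640x3 uint8, red, green, blue); there is no depth.
- camera_model(name): a dict with "K" (3x3 intrinsics, pixels), "world_to_cam" (4x4, takes a point from world to camera coordinates); the wrist camera has in their place "tool_from_camera" (4x4, takes a point from camera to tool coordinates, whose origin is the TCP and whose axes are the flange's). Camera axes: x right, y up, looking along -z (the intrinsics and any distortion apply to the point x, -y, -z); pixel columns grow to the right and rows downward; lengths in m; the calibration is good to about 2 mm. The wrist camera is an equidistant fisheye: a pixel r from the principal point sees the ray r / f radians off the axis. A picture is of the moment at which its call begins: read the wrist's pose just before it. camera_model takes no time and is no camera call.
- robot.hand_in(): hands the job in, once; it reports no verdict.
The state is a dict: "time": time; "q": joint angles; "joint_velocities": joint speeds; "joint_torque": joint torques, N m; "position": TCP position; "tool_rot": TCP orientation; "ft_force": force on the tool from outside, world axes, zero at the start; "moment": the same for the moment, N m; "grip_width": finger opening in m.
Only numpy, scipy, OpenCV 4.12 (cv2) and the standard library are available. Lean on these libraries where they do the work, as an engineer would, in place of code of your own. Each camera call takes 0.05 s, during which the arm holds its last target.

## Working session

There is one attempt and no reset: what is moved stays moved. The work goes in short steps, Python scripts to look and compute and a tool call to move; the robot and the scene stay as the last step left them, time stands still between calls to the robot, and variables do not carry over. Pictures are saved under pics/ and viewed, and the job is handed in when it is done.

Besides the shell and the picture viewer there is one more tool, called after ">>>" as name(argument=value, ...), one argument or row to a line, values as JSON. drive_tool: Moves the arm, as the interface text tells. Shifts and turns lie within -1 to 1; 1 stands for 2.5 cm of shift or 6 degrees of turn. Its arguments: {"type":"object","properties":{"plan":{"type":"array","items":{"type":"array","items":{"type":"array","items":{"type":"number","minimum":-1,"maximum":1}}}},"grip":{"type":"number"},"force":{"type":"number"}},"required":["plan"]}

```bash
ls; mkdir -p pics; cat > h.py <<'E'
import numpy as np, cv2
from rig import robot, camera, camera_model
def snap(n,f):
    im=camera(n); cv2.imwrite('pics/'+f,im[:,:,::-1]); return im
E
python3 - <<'E'
from h import *
o=robot.get_obs(); print(o)
for n in('side','top','wrist'):
    snap(n,n+'0.png'); print(n,camera_model(n))
E
```

```text
pics
{'time': 0.0, 'q': array([ 9.43508516e-01,  5.28441823e-01,  1.43392543e+00, -2.15167634e-05,
        1.18136534e+00, -1.78524288e-01]), 'joint_velocities': array([ 0.0030261 , -0.00027806,  0.0014272 ,  0.00389474,  0.00074129,
        0.00059269]), 'joint_torque': array([ 4.55192840e-04, -4.40038705e+01, -1.76589847e+01,  6.33199629e-02,
        5.81745955e-02, -1.44548021e-04]), 'position': array([0.27093637, 0.56283006, 0.4037788 ]), 'tool_rot': array([ 2.22499544e-01,  9.74932207e-01, -9.88194852e-04, -4.10376899e-04]), 'ft_force': array([0.64821273, 0.72362091, 0.48734291]), 'moment': array([ 0.03858697, -0.04007225,  0.00768102]), 'grip_width': 0.08707536457509586}
side {'K': array([[400.86800118,   0.        , 320.86682717],
       [  0.        , 400.86800118, 202.23719793],
       [  0.        ,   0.        ,   1.        ]]), 'world_to_cam': array([[ 0.99479623, -0.10168554,  0.00636517, -0.52960392],
       [ 0.04353509,  0.48072797,  0.8757884 , -0.07800467],
       [-0.09211493, -0.87095389,  0.48265326, -1.16764098],
       [ 0.        ,  0.        ,  0.        ,  1
[... 269 characters left out ...]
765742,  0.01933327,  0.06561935, -0.51618983],
       [-0.06571078,  0.00413174,  0.99783016, -1.48501114],
       [ 0.        ,  0.        ,  0.        ,  1.        ]])}
wrist {'K': array([[309.70691629,   0.        , 319.40975817],
       [  0.        , 309.70691629, 201.69437475],
       [  0.        ,   0.        ,   1.        ]]), 'tool_from_camera': array([[-3.22910207e-04,  9.70537485e-01,  2.40949966e-01,
         6.48597644e-02],
       [ 9.99999946e-01,  3.28819757e-04,  1.56808093e-05,
         5.55620022e-05],
       [-6.40102960e-05,  2.40949958e-01, -9.70537538e-01,
         1.95094279e-02],
       [ 0.00000000e+00,  0.00000000e+00,  0.00000000e+00,
         1.00000000e+00]])}
```

View pics/top0.png

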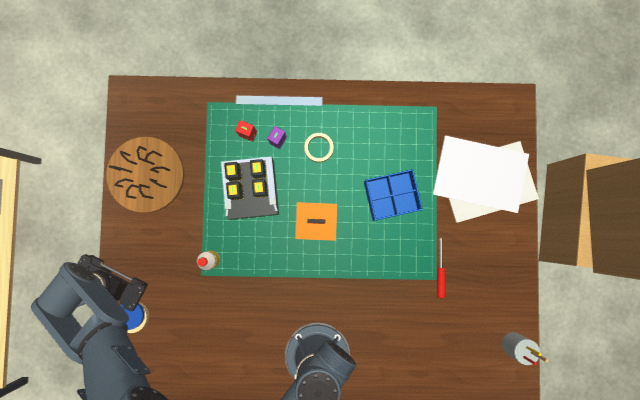

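View pics/side0.png

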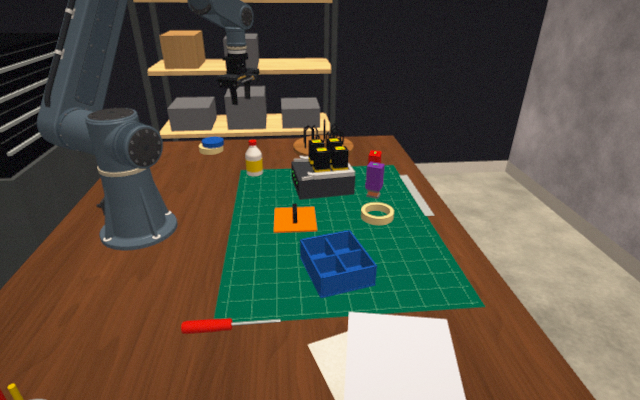

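View pics/wrist0.png

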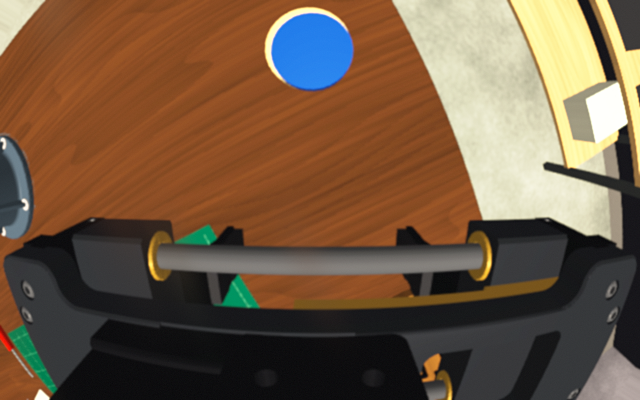

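The top view shows the charger at about (250,188) with 4 black and yellow packs. The orange cover is at (316,221) and the blue crate at (393,195). The look-alikes, red (246,129) and purple (277,136), stand outside the charger, so I'll leave them alone. Next is an enlarged crop to confirm.

```bash
python3 - <<'E'
import cv2
im=cv2.imread('pics/top0.png')
a=cv2.resize(im[145:230,205:290],None,fx=7,fy=7,interpolation=cv2.INTER_CUBIC);cv2.imwrite('pics/c1.png',a)
b=cv2.resize(im[160:250,290:430],None,fx=5.5,fy=5.5,interpolation=cv2.INTER_CUBIC);cv2.imwrite('pics/c2.png',b)
E
```

```text
(no output)
```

View pics/c1.png

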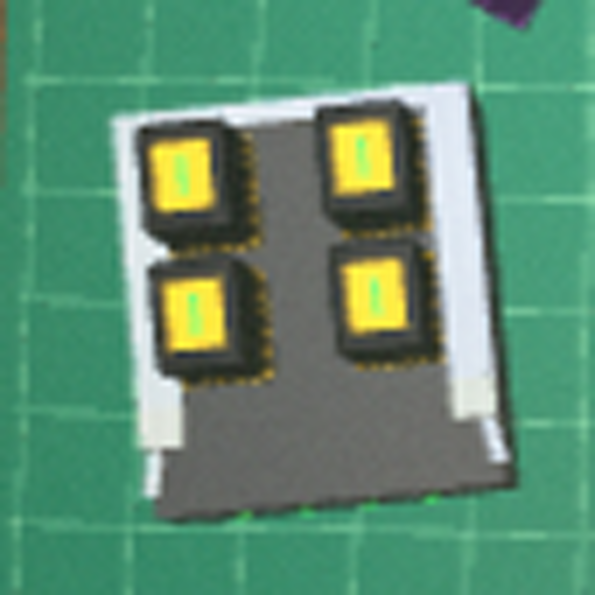

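View pics/c2.png

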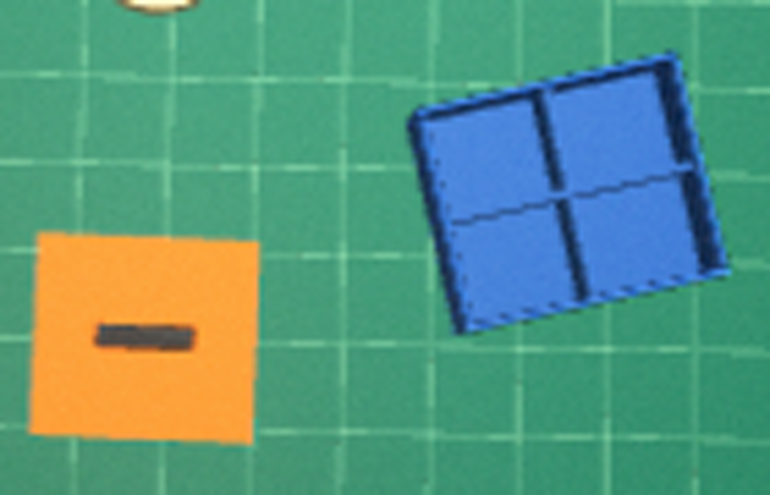

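```bash
cat >> h.py <<'E'
def ray(n,uv):
    m=camera_model(n);K=m['K'];T=m['world_to_cam'];R=T[:3,:3];c=-R.T@T[:3,3]
    d=np.array([(uv[0]-K[0,2])/K[0,0],-(uv[1]-K[1,2])/K[1,1],-1.]);return c,R.T@d
def onz(n,uv,z):
    c,d=ray(n,uv);return c+d*(z-c[2])/d[2]
def proj(n,p):
    m=camera_model(n);K=m['K'];q=m['world_to_cam']@np.r_[p,1.]
    return np.array([K[0,0]*q[0]/-q[2]+K[0,2],-K[1,1]*q[1]/-q[2]+K[1,2]])
def fit(px,z,n,corn):
    # least-squares rigid fit of local corner points
    P=np.array([onz(n,p,z)[:2] for p in px]);C=np.array(corn)
    a=P-P.mean(0);b=C-C.mean(0)
    th=np.arctan2((b[:,0]*a[:,1]-b[:,1]*a[:,0]).sum(),(a*b).sum())
    R=np.array([[np.cos(th),-np.sin(th)],[np.sin(th),np.cos(th)]])
    t=P.mean(0)-R@C.mean(0)
    return t,th,np.linalg.norm((C@R.T+t)-P,axis=1)
E
python3 - <<'E'
from h import *
print(ray('top',(0,0))[0],ray('side',(0,0))[0])
im=cv2.imread('pics/top0.png');hsv=cv2.cvtColor(im,cv2.COLOR_BGR2HSV)
m=cv2.inRange(hsv,(22,150,170),(60,255,255));m[:150]=0;m[230:]=0;m[:,:205]=0;m[:,290:]=0
n,l,s,c=cv2.connectedComponentsWithStats(m)
pk=[]
for i in range(1,n):
    if s[i,4]>20:
        p=onz('top',c[i],.155);print(s[i],c[i],p.round(4));pk.append(p[:2])
# crate
f=np.array
px=f([(410,115),(675,55),(730,270),(462,332)])/5.5+[290,160]
print('crate',fit(px-0.4,.06,'top',[(.0695,.0815),(.0695,-.0815),(-.0695,-.0815),(-.0695,.0815)]))
px=f([(38,233),(259,241),(253,443),(30,433)])/5.5+[290,160]
print('cover',fit(px-.4,.006,'top',[(.0625,.0685),(.0625,-.0685),(-.0625,-.0685),(-.0625,.0685)]))
# charger: pack tops order & rail ends/deck front corners
px=f([(160,520),(515,485)])/7+[205,145]
P=[onz('top',p-.4,.07) for p in px];print('front corners',P)
for u in [(112,117),(465,85)]:print(onz('top',f(u)/7+[205,145]-.4,.085))
E
```

```text
[0.41748661 0.01153016 1.51568567] [ 0.42268676 -1.03331548  0.63525233]
[252 162   9  11  76] [256.26315789 167.10526316] [0.61   0.2002 0.155 ]
[227 165   8  10  77] [230.53246753 169.53246753] [0.6009 0.2796 0.155 ]
[254 182   9  10  73] [258.2739726  186.63013699] [0.5494 0.1922 0.155 ]
[228 185   9  10  78] [232.35897436 189.48717949] [0.5389 0.272  0.155 ]
crate (array([ 0.54070591, -0.24174501]), np.float64(0.24701108474554606), array([0.00241699, 0.0029029 , 0.00288979, 0.00283194]))
cover (array([0.4500706 , 0.01185441]), np.float64(-0.01868703792009846), array([0.00059761, 0.00015991, 0.00091436, 0.00072136]))
front corners [array([0.44977646, 0.30120124, 0.07      ]), array([0.46930338, 0.13596386, 0.07      ])]
[0.63665141 0.32663583 0.085     ]
[0.6549674  0.16265112 0.085     ]
```

The crop confirms 4 real packs: yellow tops and green lights, at bay spacing. I fit the charger centre at about (0.575, 0.236), yaw 0.124. Now I'll move above the near-right pack.

>>> drive_tool(
  plan=[
    [[0.69,-0.93,0.1,0,0,0.34],[0.69,-0.93,0.1,0,0,0.34],[0.69,-0.93,0.1,0,0,0.34],[0.69,-0.93,0.1,0,0,0.34],[0.69,-0.93,0.1,0,0,0.34],[0.69,-0.93,0.1,0,0,0.34],[0.69,-0.93,0.1,0,0,0.34],[0.69,-0.93,0.1,0,0,0.34]],
  ],
  grip=0.3,
  force=50,
)

```text
time: 1.15
position: [0.4095, 0.3762, 0.4246]
tool_rot: [0.081, 0.997, -0.0, -0.0]
ft_force: [-0.1, 0.1, 0.4]
grip_width: 0.0609
```

>>> drive_tool(
  plan=[
    [[0.69,-0.93,0.1,0,0,0.34],[0.69,-0.93,0.1,0,0,0.34],[0.69,-0.93,0.1,0,0,0.34],[0.69,-0.93,0.1,0,0,0.34],[0.69,-0.93,0.1,0,0,0.34],[0.69,-0.93,0.1,0,0,0.34],[0.69,-0.93,0.1,0,0,0.34],[0,0,0,0,0,0]],
  ],
)

```text
time: 2.15
position: [0.531, 0.213, 0.4421]
tool_rot: [-0.041, 0.999, -0.0, 0.0]
ft_force: [-0.4, 0.2, -0.2]
grip_width: 0.0606
```

```bash
cat >> h.py <<'E'
from scipy.spatial.transform import Rotation as Ro
def pose():
    o=robot.get_obs();R=Ro.from_quat(o['tool_rot']).as_matrix();return o,np.array(o['position']),R
def wonz(uv,z,pR=None):
    m=camera_model('wrist');K=m['K'];T=m['tool_from_camera']
    if pR is None: pR=pose()[1:]
    p,R=pR;d=np.array([uv[0]-K[0,2],uv[1]-K[1,2]]);r=np.hypot(*d);th=r/K[0,0]
    v=np.array([np.sin(th)*d[0]/r,-np.sin(th)*d[1]/r,-np.cos(th)])
    c=p+R@T[:3,3];v=R@T[:3,:3]@v;return c+v*(z-c[2])/v[2]
def to(x,y,zg,yaw,tip=None):
    """units needed to bring grasp point to x,y,zg with jaw axis at yaw(rad, mod pi), tool down"""
    o,p,R=pose();g=p+R[:,2]*.164
    a=(yaw-np.arctan2(R[1,1],R[0,1])+np.pi/2)%np.pi-np.pi/2
    # goal rot: tool z down, y at yaw
    ya=np.arctan2(R[1,1],R[0,1])+a;Y=np.array([np.cos(ya),np.sin(ya),0]);Z=np.array([0,0,-1.]);G=np.c_[np.cross(Y,Z),Y,Z]
    rv=Ro.from_matrix(G@R.T).as_rotvec()
    d=np.array([x,y,zg+.164])-p
    print('t %.2f'%o['time'],'p',p.round(4),'grasp',g.round(4),'F',np.round(o['ft_force'],1),'w %.4f'%o['grip_width'])
    print('units',(d/.025).round(2),'turn',(rv/np.deg2rad(6)).round(2))
CH=np.array([.5748,.2360]);CY=.1245
CR=np.array([.5407,-.2417]);RY=.247
def loc(c,th,x,y):
    return c+np.array([np.cos(th)*x-np.sin(th)*y,np.sin(th)*x+np.cos(th)*y])
E
python3 - <<'E'
from h import *
to(*loc(CH,CY,-.031,-.04),.12,CY+np.pi/2)
snap('wrist','w1.png')
E
```

```text
t 2.15 p [0.531  0.213  0.4421] grasp [0.531  0.2129 0.2781] F [-0.4  0.2 -0.2] w 0.0606
units [ 0.72 -0.82 -6.32] turn [0.  0.  0.4]
```

View pics/w1.png

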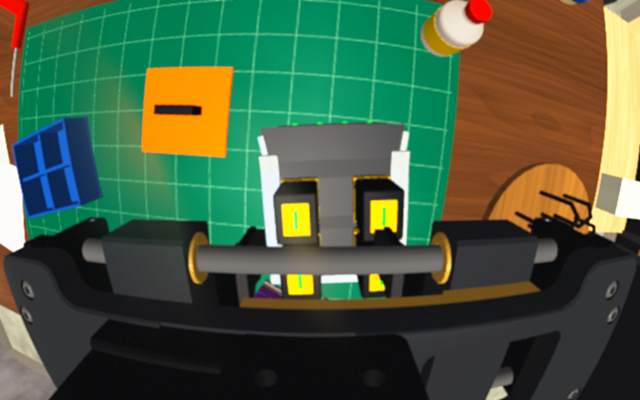

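The wrist view shows the charger's two near packs at (297,218) and (384,216). I'll check these against the top-camera fit.

```bash
python3 - <<'E'
from h import *
_,p,R=pose()
im=cv2.imread('pics/w1.png');hsv=cv2.cvtColor(im,cv2.COLOR_BGR2HSV)
m=cv2.inRange(hsv,(22,150,170),(60,255,255))
n,l,s,c=cv2.connectedComponentsWithStats(m)
for i in range(1,n):
    if s[i,4]>150: print(s[i],c[i].round(1),wonz(c[i],.155,(p,R)).round(4))
for b in [(-.031,-.04),(-.031,.04)]: print(loc(CH,CY,*b).round(4))
for u in [(262,139),(409,129)]: print('front',wonz(u,.07,(p,R)).round(4))
# cover corners
print(fit.__name__)
for u in [(148,67),(233,67),(227,157),(142,153)]: print(wonz(u,.006,(p,R)).round(4))
E
```

```text
[429  17  34  38 287] [442.5  45. ] [0.3766 0.3127 0.155 ]
[370 199  28  35 808] [383.1 214.5] [0.5385 0.2727 0.155 ]
[281 203  30  34 910] [295.5 219.3] [0.5495 0.1936 0.155 ]
[287 275  27  20 499] [299.8 284.4] [0.6161 0.2016 0.155 ]
[369 274  16  18 223] [375.2 283.2] [0.6094 0.2756 0.155 ]
[0.549  0.1925]
[0.5391 0.2718]
front [0.4841 0.144  0.07  ]
front [0.4572 0.3119 0.07  ]
fit
[ 0.3845 -0.0527  0.006 ]
[0.3894 0.0839 0.006 ]
[0.515  0.0839 0.006 ]
[ 0.5148 -0.056   0.006 ]
```

The two views agree to about 1 mm, so I'll align and descend.

>>> drive_tool(
  plan=[
    [[0.72,-0.8,0,0,0,0.4],[0,0,-1,0,0,0],[0,0,-1,0,0,0],[0,0,-1,0,0,0],[0,0,0,0,0,0],[0,0,0,0,0,0]],
  ],
)

```text
time: 2.95
position: [0.5478, 0.1951, 0.3679]
tool_rot: [-0.064, 0.998, 0.0, 0.0]
ft_force: [0.2, -0.7, 1.1]
grip_width: 0.0607
```

```bash
python3 - <<'E'
from h import *
to(*loc(CH,CY,-.031,-.04),.12,CY+np.pi/2)
E
```

```text
t 2.95 p [0.5478 0.1951 0.3679] grasp [0.5479 0.1951 0.2039] F [ 0.2 -0.7  1.1] w 0.0607
units [ 0.05 -0.1  -3.36] turn [-0.    0.01 -0.03]
```

>>> drive_tool(
  plan=[
    [[0.05,-0.09,-1,0,0,0],[0,0,-1,0,0,0],[0,0,-0.9,0,0,0],[0,0,-0.4,0,0,0],[0,0,0,0,0,0],[0,0,0,0,0,0]],
  ],
)

```text
time: 3.7
position: [0.5496, 0.1923, 0.2859]
tool_rot: [-0.064, 0.998, 0.0, 0.001]
ft_force: [-0.5, -0.4, 0.4]
grip_width: 0.0608
```

>>> drive_tool(
  plan=[
    [[0,0,0,0,0,0],[0,0,0,0,0,0],[0,0,0,0,0,0],[0,0,0,0,0,0]],
  ],
  grip=1,
  force=50,
)

```text
time: 4.2
position: [0.5492, 0.1922, 0.2851]
tool_rot: [-0.064, 0.998, 0.0, 0.0]
ft_force: [-1.5, 0.3, 2.0]
grip_width: 0.0396
```

```bash
python3 - <<'E'
from h import *
to(*loc(CH,CY,-.031,-.04),.12,CY+np.pi/2)
snap('side','s1.png')
E
```

```text
t 4.20 p [0.5492 0.1922 0.2851] grasp [0.5493 0.1922 0.1211] F [-1.5  0.3  2. ] w 0.0396
units [-0.01  0.01 -0.04] turn [-0.    0.   -0.03]
```

View pics/s1.png

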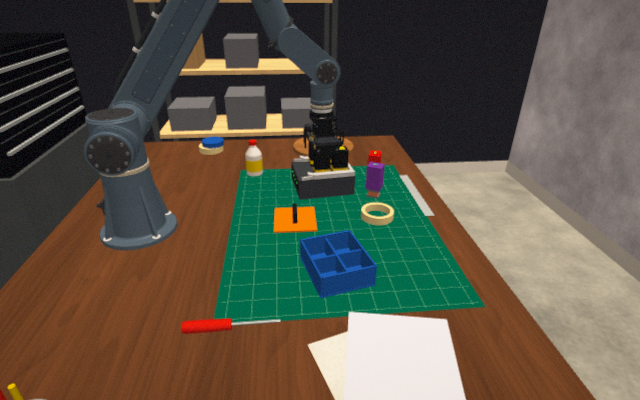

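The width is 39.6 mm, so the pack is held. I'll pull straight up, slowly at first.

>>> drive_tool(
  plan=[
    [[0,0,0.1,0,0,0],[0,0,0.1,0,0,0],[0,0,0.1,0,0,0],[0,0,0.1,0,0,0],[0,0,0.1,0,0,0],[0,0,0.2,0,0,0],[0,0,0.3,0,0,0],[0,0,0.4,0,0,0]],
  ],
  force=55,
)

```text
time: 5.25
position: [0.5482, 0.192, 0.3201]
tool_rot: [-0.064, 0.998, -0.0, -0.002]
ft_force: [-0.8, -0.0, -3.1]
grip_width: 0.0395
```

```bash
python3 - <<'E'
from h import *
to(*loc(CH,CY,-.031,-.04),.28,CY+np.pi/2)
cv2.imwrite('pics/s2.png',cv2.resize(camera('side')[90:220,240:420,::-1],None,fx=4,fy=4))
E
```

```text
t 5.25 p [0.5482 0.192  0.3201] grasp [0.5477 0.1919 0.1561] F [-0.8 -0.  -3.1] w 0.0395
units [0.03 0.02 4.95] turn [ 0.   -0.03 -0.03]
```

View pics/s2.png

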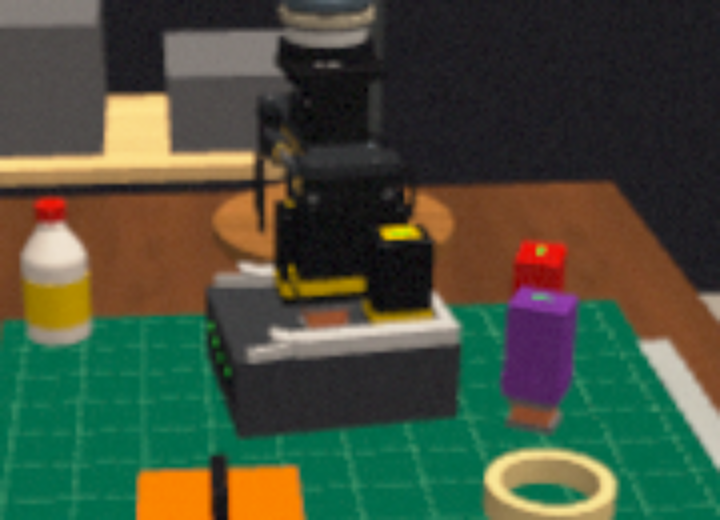

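The pack is free and held (about 3 N of weight). Next I'll lift it clear and carry it to the crate.

>>> drive_tool(
  plan=[
    [[0,0,1,0,0,0],[0,0,1,0,0,0],[0,0,1,0,0,0],[0,0,1,0,0,0],[0,0,0.9,0,0,0],[0,0,0,0,0,0]],
  ],
)

```text
time: 6.05
position: [0.5488, 0.1922, 0.4442]
tool_rot: [-0.064, 0.998, 0.0, 0.001]
ft_force: [-0.2, -0.9, -2.3]
grip_width: 0.0397
```

```bash
python3 - <<'E'
from h import *
to(*loc(CR,RY,.0335,-.0395),.28,RY+np.pi/2)
E
```

```text
t 6.05 p [0.5488 0.1922 0.4442] grasp [0.5492 0.1923 0.2802] F [-0.2 -0.9 -2.3] w 0.0397
units [ 1.360e+00 -1.856e+01 -1.000e-02] turn [-0.01  0.03  1.14]
```

>>> drive_tool(
  plan=[
    [[0.07,-0.5,0,0,0,0.06],[0.07,-0.95,0,0,0,0.06],[0.07,-0.95,0,0,0,0.06],[0.07,-0.95,0,0,0,0.06],[0.07,-0.95,0,0,0,0.06],[0.07,-0.95,0,0,0,0.06],[0.07,-0.95,0,0,0,0.06],[0.07,-0.95,0,0,0,0.06]],
  ],
)

```text
time: 7.05
position: [0.5625, 0.0118, 0.4405]
tool_rot: [-0.089, 0.996, 0.0, -0.002]
ft_force: [-0.3, -0.1, -2.8]
grip_width: 0.0396
```

>>> drive_tool(
  plan=[
    [[0.07,-0.95,0,0,0,0.06],[0.07,-0.95,0,0,0,0.06],[0.07,-0.95,0,0,0,0.06],[0.07,-0.95,0,0,0,0.06],[0.07,-0.95,0,0,0,0.06],[0.07,-0.95,0,0,0,0.06],[0.07,-0.95,0,0,0,0.06],[0.07,-0.95,0,0,0,0.06]],
  ],
)

```text
time: 8.05
position: [0.5763, -0.178, 0.4403]
tool_rot: [-0.114, 0.994, 0.001, -0.002]
ft_force: [0.8, -0.3, -1.7]
grip_width: 0.0399
```

>>> drive_tool(
  plan=[
    [[0.07,-0.95,0,0,0,0.06],[0.07,-0.95,0,0,0,0.06],[0,-0.95,0,0,0,0.06],[0,-0.5,0,0,0,0],[0,0,0,0,0,0],[0,0,0,0,0,0]],
  ],
)

```text
time: 8.8
position: [0.5804, -0.2597, 0.4417]
tool_rot: [-0.123, 0.992, 0.001, -0.001]
ft_force: [0.8, 0.0, -2.8]
grip_width: 0.0398
```

```bash
python3 - <<'E'
from h import *
to(*loc(CR,RY,.0335,-.0395),.086,RY+np.pi/2)
snap('side','s3.png');snap('wrist','w3.png')
E
```

```text
t 8.80 p [ 0.5804 -0.2597  0.4417] grasp [ 0.5802 -0.2595  0.2777] F [ 0.8  0.  -2.8] w 0.0398
units [ 0.1  -0.48 -7.67] turn [-0.01 -0.01  0.  ]
```

View pics/s3.png

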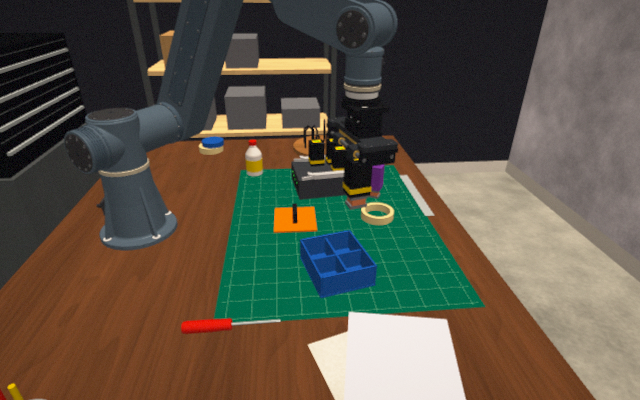

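View pics/w3.png

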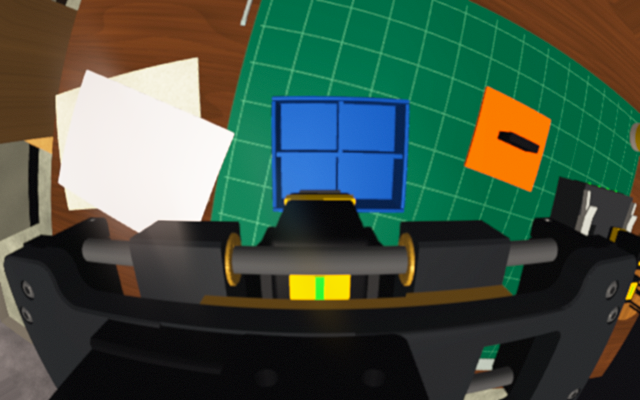

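The wrist view shows the crate, with its divider cross at (338,155), and the pack held squarely. I'll check the crate pose from this view.

```bash
python3 - <<'E'
from h import *
_,p,R=pose()
im=cv2.imread('pics/w3.png');cv2.imwrite('pics/w3c.png',cv2.resize(im[80:230,250:430],None,fx=4,fy=4,interpolation=cv2.INTER_CUBIC))
print(wonz((338,155),.052,(p,R)).round(4))
for u in [(273,97),(408,97)]: print(wonz(u,.06,(p,R)).round(4))
for s in (1,-1): print(loc(CR,RY,-.0695,-.0815*s))
E
```

```text
[ 0.5454 -0.2454  0.052 ]
[ 0.4964 -0.3364  0.06  ]
[ 0.4551 -0.1828  0.06  ]
[ 0.49323574 -0.33771898]
[ 0.45338287 -0.17966598]
```

View pics/w3c.png

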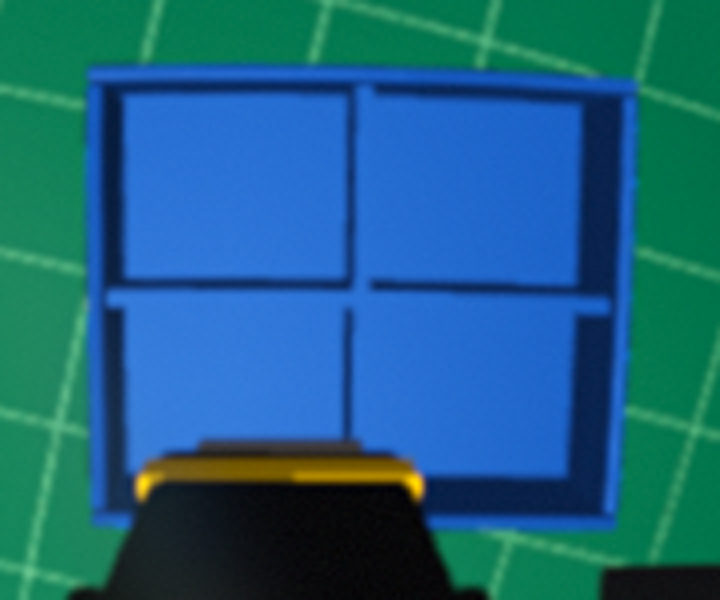

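```bash
python3 - <<'E'
from h import *
_,p,R=pose()
print(wonz((340.5,154.3),.052,(p,R)).round(4))
c=[wonz((u[0]/4+250,u[1]/4+80),.06,(p,R))[:2] for u in [(90,68),(637,82),(614,525),(95,522)]]
C=np.array([(-.0695,-.0815),(-.0695,.0815),(.0695,.0815),(.0695,-.0815)])
P=np.array(c);print(P.round(4));a=P-P.mean(0)
th=np.arctan2((C[:,0]*a[:,1]-C[:,1]*a[:,0]).sum(),(a*C).sum());print(P.mean(0),th)
E
```

```text
[ 0.5438 -0.2427  0.052 ]
[[ 0.4966 -0.337 ]
 [ 0.4588 -0.1803]
 [ 0.5911 -0.1487]
 [ 0.6293 -0.3049]]
[ 0.54392109 -0.24270604] 0.2372586163972485
```

```bash
sed -i 's/^CR=.*/CR=np.array([.5430,-.2425]);RY=.240/' h.py; python3 - <<'E'
from h import *
print(onz('top',(392.3,194.7),.052))
to(*loc(CR,RY,.0335,-.0395),.12,RY+np.pi/2)
E
```

```text
[ 0.54109108 -0.24043042  0.052     ]
t 8.90 p [ 0.5806 -0.2594  0.4422] grasp [ 0.5805 -0.2593  0.2782] F [-0.   0.5 -2.1] w 0.0398
units [ 0.17 -0.54 -6.33] turn [-0.01 -0.   -0.07]
```

>>> drive_tool(
  plan=[
    [[0.17,-0.54,0,0,0,-0.07],[0,0,-0.8,0,0,0],[0,0,-1,0,0,0],[0,0,-1,0,0,0],[0,0,-1,0,0,0],[0,0,-0.8,0,0,0],[0,0,-0.2,0,0,0],[0,0,0,0,0,0]],
  ],
)

```text
time: 9.9
position: [0.5852, -0.2743, 0.3224]
tool_rot: [-0.119, 0.993, -0.0, 0.0]
ft_force: [0.2, -0.5, -2.0]
grip_width: 0.0399
```

```bash
python3 - <<'E'
from h import *
to(*loc(CR,RY,.0335,-.0395),.086,RY+np.pi/2)
im=camera('side');cv2.imwrite('pics/s4.png',cv2.resize(im[150:310,270:430,::-1],None,fx=3.5,fy=3.5))
E
```

```text
t 9.90 p [ 0.5852 -0.2743  0.3224] grasp [ 0.5853 -0.2744  0.1584] F [ 0.2 -0.5 -2. ] w 0.0399
units [-0.01  0.06 -2.9 ] turn [0.   0.   0.01]
```

View pics/s4.png

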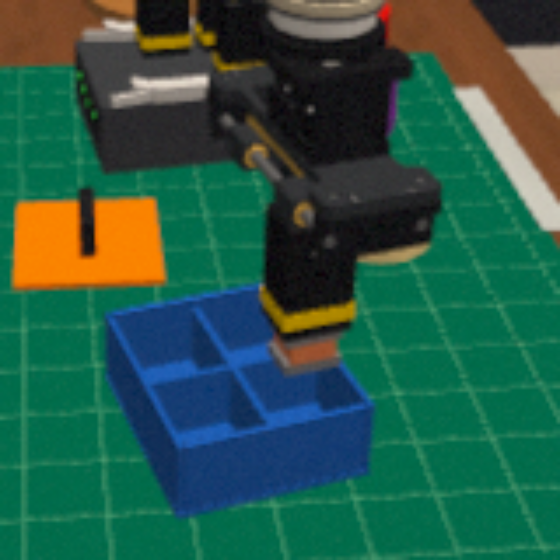

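>>> drive_tool(
  plan=[
    [[0,0.05,-0.6,0,0,0],[0,0,-0.6,0,0,0],[0,0,-0.6,0,0,0],[0,0,-0.4,0,0,0],[0,0,-0.2,0,0,0],[0,0,-0.15,0,0,0],[0,0,-0.1,0,0,0],[0,0,0,0,0,0]],
  ],
)

```text
time: 10.95
position: [0.5849, -0.2727, 0.2561]
tool_rot: [-0.119, 0.993, -0.0, 0.0]
ft_force: [0.2, 0.1, -2.4]
grip_width: 0.0397
```

>>> drive_tool(
  plan=[
    [[0,0,-0.05,0,0,0],[0,0,-0.05,0,0,0],[0,0,-0.05,0,0,0],[0,0,0,0,0,0]],
  ],
)

```text
time: 11.45
position: [0.5848, -0.2726, 0.2521]
tool_rot: [-0.119, 0.993, 0.0, -0.0]
ft_force: [-0.1, -0.5, -3.2]
grip_width: 0.04
```

```bash
python3 - <<'E'
from h import *
to(*loc(CR,RY,.0335,-.0395),.086,RY+np.pi/2)
E
```

```text
t 11.45 p [ 0.5848 -0.2726  0.2521] grasp [ 0.5848 -0.2726  0.0881] F [-0.1 -0.5 -3.2] w 0.0400
units [ 0.   -0.01 -0.09] turn [-0.   -0.    0.01]
```

>>> drive_tool(
  plan=[
    [[0,0,-0.04,0,0,0],[0,0,-0.04,0,0,0],[0,0,-0.02,0,0,0],[0,0,0,0,0,0]],
  ],
)

```text
time: 11.95
position: [0.5849, -0.2727, 0.2501]
tool_rot: [-0.119, 0.993, -0.0, 0.0]
ft_force: [-1.8, -0.3, 0.5]
grip_width: 0.04
```

>>> drive_tool(
  plan=[
    [[0,0,-0.03,0,0,0],[0,0,-0.02,0,0,0],[0,0,0,0,0,0]],
  ],
)

```text
time: 12.32
position: [0.5849, -0.2726, 0.25]
tool_rot: [-0.119, 0.993, -0.0, 0.0]
ft_force: [-2.8, 1.7, 7.1]
grip_width: 0.04
```

It touched down at 7 N. Release and retreat.

>>> drive_tool(
  plan=[
    [[0,0,0,0,0,0],[0,0,0,0,0,0],[0,0,0,0,0,0],[0,0,0,0,0,0]],
  ],
  grip=0.3,
)

```text
time: 12.82
position: [0.5849, -0.2727, 0.2482]
tool_rot: [-0.119, 0.993, 0.0, -0.0]
ft_force: [-0.4, 0.6, -0.3]
grip_width: 0.0605
```

>>> drive_tool(
  plan=[
    [[0,0,0.5,0,0,0],[0,0,0.8,0,0,0],[0,0,1,0,0,0],[0,0,1,0,0,0],[0,0,1,0,0,0],[0,0,1,0,0,0],[0,0,0,0,0,0]],
  ],
)

```text
time: 13.7
position: [0.5854, -0.2729, 0.3841]
tool_rot: [-0.119, 0.993, -0.002, 0.002]
ft_force: [-0.2, 0.5, -0.2]
grip_width: 0.0612
```

```bash
python3 - <<'E'
from h import *
to(*loc(CH,CY,-.031,.04),.26,CY+np.pi/2)
im=camera('side');cv2.imwrite('pics/s5.png',cv2.resize(im[150:310,270:430,::-1],None,fx=3.5,fy=3.5))
snap('wrist','w5.png')
E
```

```text
t 13.70 p [ 0.5854 -0.2729  0.3841] grasp [ 0.5863 -0.2736  0.2201] F [-0.2  0.5 -0.2] w 0.0612
units [-1.85 21.79  1.6 ] turn [ 0.04  0.05 -1.1 ]
```

View pics/s5.png

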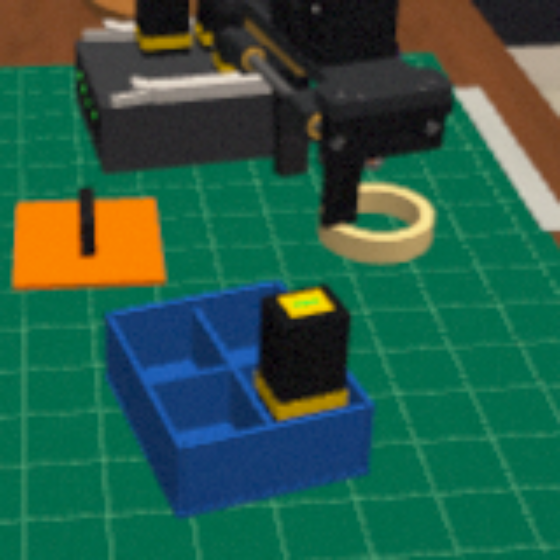

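View pics/w5.png

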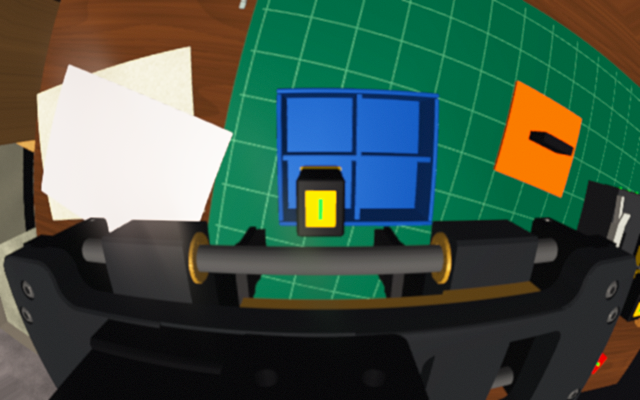

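The first pack stands upright in the far right cell. Next is the near-left pack.

>>> drive_tool(
  plan=[
    [[-0.08,0.92,0.1,0,0,-0.05],[-0.08,0.92,0.1,0,0,-0.05],[-0.08,0.92,0.1,0,0,-0.05],[-0.08,0.92,0.1,0,0,-0.05],[-0.08,0.92,0.1,0,0,-0.05],[-0.08,0.92,0.1,0,0,-0.05],[-0.08,0.92,0.1,0,0,-0.05],[-0.08,0.92,0.1,0,0,-0.05]],
  ],
)

```text
time: 14.8
position: [0.5685, -0.0867, 0.4013]
tool_rot: [-0.099, 0.995, -0.0, 0.0]
ft_force: [0.3, 0.3, 1.2]
grip_width: 0.0607
```

>>> drive_tool(
  plan=[
    [[-0.08,0.92,0.1,0,0,-0.05],[-0.08,0.92,0.1,0,0,-0.05],[-0.08,0.92,0.1,0,0,-0.05],[-0.08,0.92,0.1,0,0,-0.05],[-0.08,0.92,0.1,0,0,-0.05],[-0.08,0.92,0.1,0,0,-0.05],[-0.08,0.92,0.1,0,0,-0.05],[-0.08,0.92,0.1,0,0,-0.05]],
  ],
)

```text
time: 15.8
position: [0.5521, 0.0972, 0.4213]
tool_rot: [-0.078, 0.997, 0.0, 0.0]
ft_force: [-0.0, 0.1, -0.5]
grip_width: 0.0612
```

>>> drive_tool(
  plan=[
    [[-0.08,0.92,0,0,0,-0.05],[-0.08,0.92,0,0,0,-0.05],[-0.08,0.92,0,0,0,-0.05],[-0.08,0.92,0,0,0,-0.05],[-0.08,0.92,0,0,0,-0.05],[-0.08,0.92,0,0,0,-0.05],[0,0.6,0,0,0,0],[0,0,0,0,0,0]],
  ],
)

```text
time: 16.8
position: [0.5404, 0.2496, 0.4211]
tool_rot: [-0.063, 0.998, -0.0, 0.0]
ft_force: [0.2, -0.0, -0.5]
grip_width: 0.0609
```

```bash
cat > yw.py <<'E'
from h import *
import sys
_,p,R=pose()
im=snap('wrist',sys.argv[1]);hsv=cv2.cvtColor(im,cv2.COLOR_RGB2HSV)
m=cv2.inRange(hsv,(22,150,170),(60,255,255))
n,l,s,c=cv2.connectedComponentsWithStats(m)
for i in range(1,n):
    if s[i,4]>150: print(s[i],c[i].round(1),wonz(c[i],.155,(p,R)).round(4))
E
python3 - <<'E'
from h import *
to(*loc(CH,CY,-.031,.04),.12,CY+np.pi/2)
E
python3 yw.py w6.png
```

```text
t 16.80 p [0.5404 0.2496 0.4211] grasp [0.5404 0.2495 0.2571] F [ 0.2 -0.  -0.5] w 0.0609
units [-0.05  0.89 -5.48] turn [ 0.    0.   -0.02]
[413  11  43  34 409] [428.5  33.9] [0.3836 0.3204 0.155 ]
[ 332  192   31   37 1101] [346.7 209.8] [0.5408 0.2721 0.155 ]
[255 274  15  18 223] [262.9 283.5] [0.6195 0.2074 0.155 ]
[330 274  29  19 492] [344.1 283.6] [0.6096 0.2805 0.155 ]
```

>>> drive_tool(
  plan=[
    [[0,0.9,0,0,0,0],[0,0,-1,0,0,0],[0,0,-1,0,0,0],[0,0,-1,0,0,0],[0,0,-1,0,0,0],[0,0,-0.9,0,0,0],[0,0,-0.5,0,0,0],[0,0,0,0,0,0]],
  ],
)

```text
time: 17.85
position: [0.5408, 0.271, 0.2852]
tool_rot: [-0.062, 0.998, -0.0, -0.001]
ft_force: [0.1, 0.3, -0.7]
grip_width: 0.0608
```

```bash
python3 - <<'E'
from h import *
to(*loc(CH,CY,-.031,.04),.121,CY+np.pi/2)
E
```

```text
t 17.85 p [0.5408 0.271  0.2852] grasp [0.5405 0.2709 0.1212] F [ 0.1  0.3 -0.7] w 0.0608
units [-0.07  0.03 -0.01] turn [ 0.   -0.02  0.01]
```

>>> drive_tool(
  plan=[
    [[0,0,0,0,0,0],[0,0,0,0,0,0],[0,0,0,0,0,0],[0,0,0,0,0,0]],
  ],
  grip=1,
  force=55,
)

```text
time: 18.35
position: [0.5411, 0.2711, 0.2868]
tool_rot: [-0.062, 0.998, 0.0, 0.001]
ft_force: [-0.2, 0.8, 2.9]
grip_width: 0.0397
```

>>> drive_tool(
  plan=[
    [[0,0,0.1,0,0,0],[0,0,0.1,0,0,0],[0,0,0.1,0,0,0],[0,0,0.1,0,0,0],[0,0,0.1,0,0,0],[0,0,0.2,0,0,0],[0,0,0.3,0,0,0],[0,0,0.4,0,0,0]],
  ],
)

```text
time: 19.35
position: [0.5401, 0.2707, 0.3213]
tool_rot: [-0.062, 0.998, -0.0, -0.002]
ft_force: [0.7, 0.3, -2.1]
grip_width: 0.0398
```

>>> drive_tool(
  plan=[
    [[0,0,0.8,0,0,0],[0,0,1,0,0,0],[0,0,1,0,0,0],[0,0,1,0,0,0],[0,0,1,0,0,0],[0,0,0.2,0,0,0]],
  ],
)

```text
time: 20.1
position: [0.5402, 0.2708, 0.4481]
tool_rot: [-0.062, 0.998, 0.0, 0.001]
ft_force: [0.1, 0.3, -1.4]
grip_width: 0.0399
```

```bash
python3 - <<'E'
from h import *
to(*loc(CR,RY,-.0335,-.0395),.28,RY+np.pi/2)
im=snap('side','s6.png')
E
```

```text
t 20.10 p [0.5402 0.2708 0.4481] grasp [0.5404 0.2709 0.2841] F [ 0.1  0.3 -1.4] w 0.0399
units [ -0.81 -22.39  -0.16] turn [-0.    0.01  1.1 ]
```

View pics/s6.png

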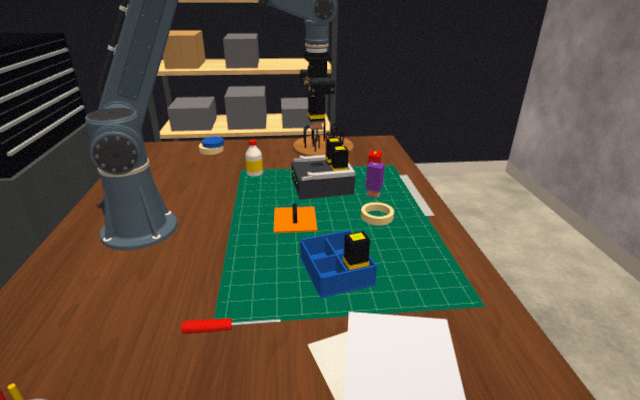

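Pack 2 is held. I'll carry it to the near right cell.

>>> drive_tool(
  plan=[
    [[-0.03,-0.6,0,0,0,0.05],[-0.03,-0.95,0,0,0,0.05],[-0.03,-0.95,0,0,0,0.05],[-0.03,-0.95,0,0,0,0.05],[-0.03,-0.95,0,0,0,0.05],[-0.03,-0.95,0,0,0,0.05],[-0.03,-0.95,0,0,0,0.05],[-0.03,-0.95,0,0,0,0.05]],
  ],
)

```text
time: 21.15
position: [0.534, 0.088, 0.4444]
tool_rot: [-0.083, 0.997, -0.0, -0.002]
ft_force: [-0.9, 0.5, -1.5]
grip_width: 0.0396
```

>>> drive_tool(
  plan=[
    [[-0.03,-0.95,0,0,0,0.05],[-0.03,-0.95,0,0,0,0.05],[-0.03,-0.95,0,0,0,0.05],[-0.03,-0.95,0,0,0,0.05],[-0.03,-0.95,0,0,0,0.05],[-0.03,-0.95,0,0,0,0.05],[-0.03,-0.95,0,0,0,0.05],[-0.03,-0.95,0,0,0,0.05]],
  ],
)

```text
time: 22.15
position: [0.5277, -0.1017, 0.4445]
tool_rot: [-0.104, 0.995, 0.001, -0.002]
ft_force: [-0.2, 0.1, -2.8]
grip_width: 0.0397
```

>>> drive_tool(
  plan=[
    [[-0.05,-0.95,0,0,0,0.05],[-0.05,-0.95,0,0,0,0.05],[-0.05,-0.95,0,0,0,0.05],[-0.05,-0.95,0,0,0,0.05],[-0.05,-0.95,0,0,0,0.05],[-0.05,-0.95,0,0,0,0.05],[0,-0.95,0,0,0,0],[0,0,0,0,0,0]],
  ],
)

```text
time: 23.15
position: [0.5209, -0.2687, 0.4451]
tool_rot: [-0.118, 0.993, 0.0, -0.001]
ft_force: [-0.1, 0.7, -2.0]
grip_width: 0.0398
```

```bash
python3 - <<'E'
from h import *
to(*loc(CR,RY,-.0335,-.0395),.15,RY+np.pi/2)
E
```

```text
t 23.15 p [ 0.5209 -0.2687  0.4451] grasp [ 0.5207 -0.2687  0.2811] F [-0.1  0.7 -2. ] w 0.0398
units [-0.04 -0.8  -5.24] turn [-0.   -0.01  0.03]
```

>>> drive_tool(
  plan=[
    [[0,-0.8,0,0,0,0],[0,0,-0.8,0,0,0],[0,0,-1,0,0,0],[0,0,-1,0,0,0],[0,0,-1,0,0,0],[0,0,-1,0,0,0],[0,0,-0.4,0,0,0],[0,0,0,0,0,0]],
  ],
)

```text
time: 24.15
position: [0.5214, -0.2868, 0.3155]
tool_rot: [-0.119, 0.993, 0.0, -0.0]
ft_force: [0.3, 0.7, -3.0]
grip_width: 0.0397
```

```bash
python3 - <<'E'
from h import *
to(*loc(CR,RY,-.0335,-.0395),.087,RY+np.pi/2)
im=camera('side');cv2.imwrite('pics/s7.png',cv2.resize(im[150:310,270:430,::-1],None,fx=3.5,fy=3.5))
E
```

```text
t 24.15 p [ 0.5214 -0.2868  0.3155] grasp [ 0.5213 -0.2867  0.1515] F [ 0.3  0.7 -3. ] w 0.0397
units [-0.06 -0.08 -2.58] turn [-0.01 -0.01  0.  ]
```

View pics/s7.png

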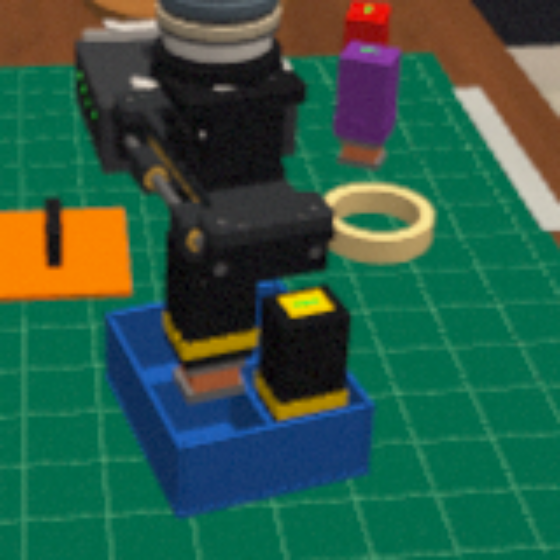

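The plug is over its cell. The cover was also knocked aside, and I'll remeasure it later. Now lower gently.

>>> drive_tool(
  plan=[
    [[-0.05,-0.08,-0.5,0,0,0],[0,0,-0.6,0,0,0],[0,0,-0.5,0,0,0],[0,0,-0.35,0,0,0],[0,0,-0.2,0,0,0],[0,0,-0.15,0,0,0],[0,0,-0.1,0,0,0],[0,0,0,0,0,0]],
  ],
)

```text
time: 25.2
position: [0.5202, -0.2886, 0.256]
tool_rot: [-0.119, 0.993, -0.0, 0.0]
ft_force: [0.9, 0.6, -2.2]
grip_width: 0.0399
```

>>> drive_tool(
  plan=[
    [[0,0,-0.05,0,0,0],[0,0,-0.04,0,0,0],[0,0,-0.03,0,0,0],[0,0,0,0,0,0]],
  ],
)

```text
time: 25.7
position: [0.5201, -0.2886, 0.2529]
tool_rot: [-0.119, 0.993, 0.0, -0.0]
ft_force: [-0.9, -0.5, -3.4]
grip_width: 0.0402
```

>>> drive_tool(
  plan=[
    [[0,0,-0.04,0,0,0],[0,0,-0.03,0,0,0],[0,0,0,0,0,0]],
  ],
)

```text
time: 26.08
position: [0.5201, -0.2887, 0.2518]
tool_rot: [-0.119, 0.993, -0.0, 0.0]
ft_force: [-1.6, 0.8, 3.3]
grip_width: 0.0395
```

>>> drive_tool(
  plan=[
    [[0,0,-0.04,0,0,0],[0,0,-0.02,0,0,0],[0,0,0,0,0,0]],
  ],
)

```text
time: 26.45
position: [0.5201, -0.2886, 0.2518]
tool_rot: [-0.119, 0.993, -0.0, 0.0]
ft_force: [-3.3, 1.8, 12.2]
grip_width: 0.0397
```

Touched. Release, retreat, and look for the next pack: far right (+.031, -.04).

>>> drive_tool(
  plan=[
    [[0,0,0,0,0,0],[0,0,0,0,0,0],[0,0,0,0,0,0],[0,0,0,0,0,0]],
  ],
  grip=0.3,
)

```text
time: 26.95
position: [0.5201, -0.2887, 0.2494]
tool_rot: [-0.119, 0.993, 0.0, -0.0]
ft_force: [-0.7, 0.1, 1.6]
grip_width: 0.0599
```

>>> drive_tool(
  plan=[
    [[0,0,0.5,0,0,0],[0,0,0.8,0,0,0],[0,0,1,0,0,0],[0,0,1,0,0,0],[0,0,1,0,0,0],[0,0,1,0,0,0],[0,0,0,0,0,0]],
  ],
)

```text
time: 27.82
position: [0.5206, -0.289, 0.385]
tool_rot: [-0.119, 0.993, -0.002, 0.002]
ft_force: [0.6, 0.2, -0.0]
grip_width: 0.0608
```

```bash
python3 - <<'E'
from h import *
to(*loc(CH,CY,.031,-.04),.26,CY+np.pi/2)
im=camera('side');cv2.imwrite('pics/s8.png',cv2.resize(im[150:310,220:430,::-1],None,fx=3.5,fy=3.5))
E
```

```text
t 27.82 p [ 0.5206 -0.289   0.385 ] grasp [ 0.5214 -0.2896  0.221 ] F [ 0.6  0.2 -0. ] w 0.0608
units [ 3.6  19.56  1.56] turn [ 0.04  0.04 -1.1 ]
```

View pics/s8.png

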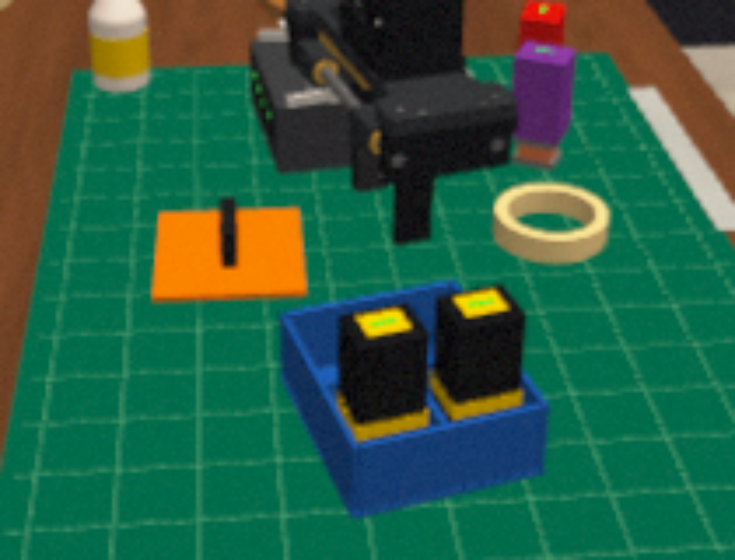

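>>> drive_tool(
  plan=[
    [[0.17,0.93,0.1,0,0,-0.05],[0.17,0.93,0.1,0,0,-0.05],[0.17,0.93,0.1,0,0,-0.05],[0.17,0.93,0.1,0,0,-0.05],[0.17,0.93,0.1,0,0,-0.05],[0.17,0.93,0.1,0,0,-0.05],[0.17,0.93,0.1,0,0,-0.05],[0.17,0.93,0.1,0,0,-0.05]],
  ],
)

```text
time: 28.88
position: [0.5538, -0.1017, 0.4008]
tool_rot: [-0.098, 0.995, 0.001, -0.001]
ft_force: [-0.4, -0.7, -0.2]
grip_width: 0.0606
```

>>> drive_tool(
  plan=[
    [[0.17,0.93,0.1,0,0,-0.05],[0.17,0.93,0.1,0,0,-0.05],[0.17,0.93,0.1,0,0,-0.05],[0.17,0.93,0.1,0,0,-0.05],[0.17,0.93,0.1,0,0,-0.05],[0.17,0.93,0.1,0,0,-0.05],[0.17,0.93,0.1,0,0,-0.05],[0.17,0.93,0.1,0,0,-0.05]],
  ],
)

```text
time: 29.88
position: [0.5878, 0.0841, 0.4207]
tool_rot: [-0.078, 0.997, 0.0, -0.002]
ft_force: [0.6, -0.5, 0.3]
grip_width: 0.0609
```

>>> drive_tool(
  plan=[
    [[0.17,0.93,0,0,0,-0.05],[0.17,0.93,0,0,0,-0.05],[0.17,0.93,0,0,0,-0.05],[0.17,0.93,0,0,0,-0.05],[0.17,0.93,0,0,0,-0.05],[0.04,0.3,0,0,0,-0.05],[0,0,0,0,0,0]],
  ],
)

```text
time: 30.75
position: [0.6101, 0.2072, 0.4212]
tool_rot: [-0.062, 0.998, -0.0, -0.001]
ft_force: [0.5, 0.1, -0.4]
grip_width: 0.0604
```

```bash
python3 - <<'E'
from h import *
to(*loc(CH,CY,.031,-.04),.121,CY+np.pi/2)
E
python3 yw.py w8.png
```

```text
t 30.75 p [0.6101 0.2072 0.4212] grasp [0.6098 0.2071 0.2572] F [ 0.5  0.1 -0.4] w 0.0604
units [ 0.02 -0.28 -5.45] turn [ 0.01 -0.02 -0.  ]
[ 296  190   31   37 1115] [311. 208.] [0.6122 0.2001 0.155 ]
[ 391  191   31   36 1006] [405.9 208.4] [0.6027 0.2798 0.155 ]
```

View pics/w8.png

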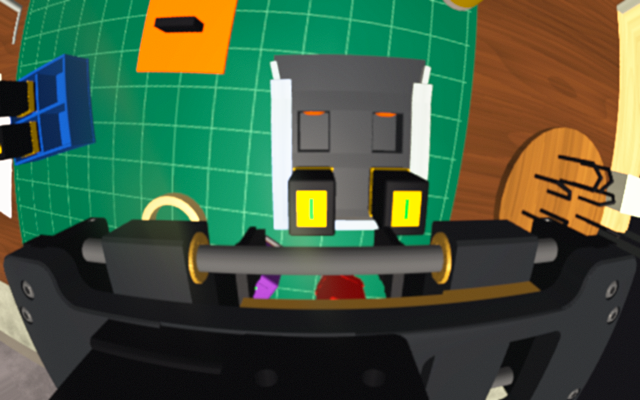

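>>> drive_tool(
  plan=[
    [[0.04,-0.28,0,0,0,0],[0,0,-1,0,0,0],[0,0,-1,0,0,0],[0,0,-1,0,0,0],[0,0,-1,0,0,0],[0,0,-0.9,0,0,0],[0,0,-0.5,0,0,0],[0,0,0,0,0,0]],
  ],
)

```text
time: 31.8
position: [0.6113, 0.1993, 0.2866]
tool_rot: [-0.062, 0.998, -0.0, -0.001]
ft_force: [0.0, 0.4, 0.5]
grip_width: 0.0607
```

>>> drive_tool(
  plan=[
    [[0,0,0,0,0,0],[0,0,0,0,0,0],[0,0,0,0,0,0],[0,0,0,0,0,0]],
  ],
  grip=1,
  force=55,
)

```text
time: 32.3
position: [0.6116, 0.2003, 0.2881]
tool_rot: [-0.062, 0.998, 0.0, 0.001]
ft_force: [-1.1, 1.3, 4.1]
grip_width: 0.0398
```

>>> drive_tool(
  plan=[
    [[0,0,0.1,0,0,0],[0,0,0.1,0,0,0],[0,0,0.1,0,0,0],[0,0,0.1,0,0,0],[0,0,0.1,0,0,0],[0,0,0.2,0,0,0],[0,0,0.3,0,0,0],[0,0,0.4,0,0,0]],
  ],
)

```text
time: 33.3
position: [0.6118, 0.2002, 0.3248]
tool_rot: [-0.062, 0.998, 0.0, 0.001]
ft_force: [-0.3, 0.2, -2.5]
grip_width: 0.0398
```

>>> drive_tool(
  plan=[
    [[0,0,0.8,0,0,0],[0,0,1,0,0,0],[0,0,1,0,0,0],[0,0,1,0,0,0],[0,0,1,0,0,0],[0,0,0.2,0,0,0]],
  ],
)

```text
time: 34.05
position: [0.6116, 0.2002, 0.4514]
tool_rot: [-0.062, 0.998, 0.0, 0.004]
ft_force: [0.9, -0.1, -2.6]
grip_width: 0.0397
```

```bash
python3 - <<'E'
from h import *
to(*loc(CR,RY,.0335,.0395),.28,RY+np.pi/2)
im=snap('side','s9.png')
E
```

```text
t 34.05 p [0.6116 0.2002 0.4514] grasp [0.6127 0.2004 0.2874] F [ 0.9 -0.1 -2.6] w 0.0397
units [ -1.82 -15.85  -0.3 ] turn [-0.01  0.07  1.11]
```

View pics/s9.png

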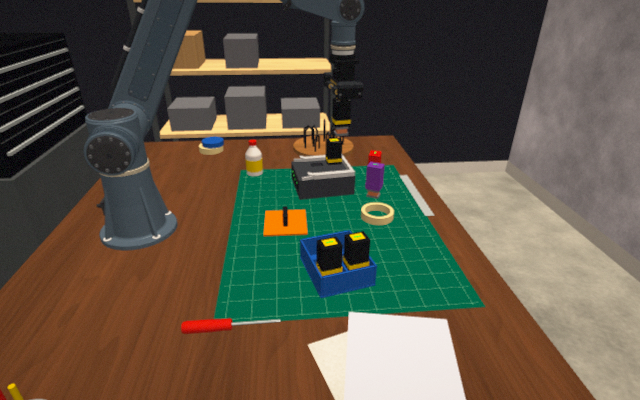

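Pack 3 is held. Carry it to the far left cell.

>>> drive_tool(
  plan=[
    [[-0.11,-0.6,0,0,0,0.07],[-0.11,-0.95,0,0,0,0.07],[-0.11,-0.95,0,0,0,0.07],[-0.11,-0.95,0,0,0,0.07],[-0.11,-0.95,0,0,0,0.07],[-0.11,-0.95,0,0,0,0.07],[-0.11,-0.95,0,0,0,0.07],[-0.11,-0.95,0,0,0,0.07]],
  ],
)

```text
time: 35.1
position: [0.5885, 0.0172, 0.4458]
tool_rot: [-0.091, 0.996, 0.0, -0.002]
ft_force: [-0.3, -0.7, -2.8]
grip_width: 0.0396
```

>>> drive_tool(
  plan=[
    [[-0.11,-0.95,0,0,0,0.07],[-0.11,-0.95,0,0,0,0.07],[-0.11,-0.95,0,0,0,0.07],[-0.11,-0.95,0,0,0,0.07],[-0.11,-0.95,0,0,0,0.07],[-0.11,-0.95,0,0,0,0.07],[-0.11,-0.95,0,0,0,0.07],[-0.11,-0.95,0,0,0,0.07]],
  ],
)

```text
time: 36.1
position: [0.5662, -0.1725, 0.4458]
tool_rot: [-0.12, 0.993, 0.001, -0.002]
ft_force: [-0.4, -0.2, -2.5]
grip_width: 0.0402
```

>>> drive_tool(
  plan=[
    [[0,-0.6,0,0,0,0],[0,-0.2,0,0,0,0],[0,0,0,0,0,0]],
  ],
)

```text
time: 36.48
position: [0.5672, -0.1911, 0.4469]
tool_rot: [-0.12, 0.993, 0.0, -0.0]
ft_force: [0.8, 0.4, -2.2]
grip_width: 0.0401
```

```bash
python3 - <<'E'
from h import *
to(*loc(CR,RY,.0335,.0395),.15,RY+np.pi/2)
E
```

```text
t 36.48 p [ 0.5672 -0.1911  0.4469] grasp [ 0.5671 -0.191   0.2829] F [ 0.8  0.4 -2.2] w 0.0401
units [-0.04 -0.2  -5.31] turn [-0.01 -0.01 -0.01]
```

>>> drive_tool(
  plan=[
    [[-0.03,-0.2,0,0,0,0],[0,0,-0.8,0,0,0],[0,0,-1,0,0,0],[0,0,-1,0,0,0],[0,0,-1,0,0,0],[0,0,-1,0,0,0],[0,0,-0.4,0,0,0],[0,0,0,0,0,0]],
  ],
)

```text
time: 37.48
position: [0.5667, -0.1959, 0.3169]
tool_rot: [-0.121, 0.993, 0.0, -0.0]
ft_force: [0.2, 0.7, -3.2]
grip_width: 0.0395
```

```bash
python3 - <<'E'
from h import *
to(*loc(CR,RY,.0335,.0395),.087,RY+np.pi/2)
im=camera('side');cv2.imwrite('pics/s10.png',cv2.resize(im[150:310,270:430,::-1],None,fx=3.5,fy=3.5))
E
```

```text
t 37.48 p [ 0.5667 -0.1959  0.3169] grasp [ 0.5666 -0.1958  0.1529] F [ 0.2  0.7 -3.2] w 0.0395
units [-0.02 -0.01 -2.64] turn [-0.   -0.01 -0.02]
```

View pics/s10.png

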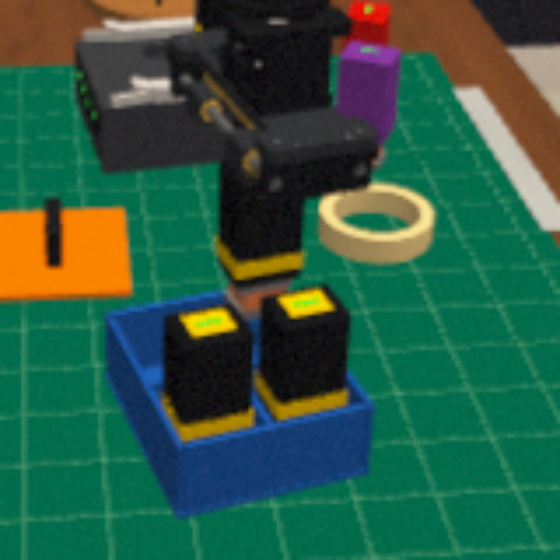

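>>> drive_tool(
  plan=[
    [[-0.02,0,-0.5,0,0,0],[0,0,-0.6,0,0,0],[0,0,-0.5,0,0,0],[0,0,-0.35,0,0,0],[0,0,-0.2,0,0,0],[0,0,-0.15,0,0,0],[0,0,-0.1,0,0,0],[0,0,0,0,0,0]],
  ],
)

```text
time: 38.52
position: [0.5662, -0.1961, 0.2573]
tool_rot: [-0.12, 0.993, -0.0, 0.0]
ft_force: [0.3, 0.1, -2.0]
grip_width: 0.0397
```

>>> drive_tool(
  plan=[
    [[0,0,-0.05,0,0,0],[0,0,-0.05,0,0,0],[0,0,-0.04,0,0,0],[0,0,0,0,0,0]],
  ],
)

```text
time: 39.02
position: [0.5661, -0.1961, 0.2537]
tool_rot: [-0.12, 0.993, 0.0, -0.0]
ft_force: [-0.2, 0.7, -2.0]
grip_width: 0.0397
```

>>> drive_tool(
  plan=[
    [[0,0,-0.04,0,0,0],[0,0,-0.03,0,0,0],[0,0,0,0,0,0]],
  ],
)

```text
time: 39.4
position: [0.5662, -0.1962, 0.2531]
tool_rot: [-0.12, 0.993, -0.0, 0.0]
ft_force: [-1.8, 0.1, 4.9]
grip_width: 0.0397
```

>>> drive_tool(
  plan=[
    [[0,0,-0.03,0,0,0],[0,0,-0.02,0,0,0],[0,0,0,0,0,0]],
  ],
)

```text
time: 39.78
position: [0.5661, -0.1961, 0.2531]
tool_rot: [-0.12, 0.993, -0.0, 0.0]
ft_force: [-2.5, 1.4, 12.1]
grip_width: 0.0395
```

>>> drive_tool(
  plan=[
    [[0,0,0,0,0,0],[0,0,0,0,0,0],[0,0,0,0,0,0],[0,0,0,0,0,0]],
  ],
  grip=0.3,
)

```text
time: 40.28
position: [0.5661, -0.1962, 0.2504]
tool_rot: [-0.12, 0.993, 0.0, -0.0]
ft_force: [-0.2, -0.1, -0.6]
grip_width: 0.06
```

>>> drive_tool(
  plan=[
    [[0,0,0.5,0,0,0],[0,0,0.8,0,0,0],[0,0,1,0,0,0],[0,0,1,0,0,0],[0,0,1,0,0,0],[0,0,1,0,0,0],[0,0,0,0,0,0]],
  ],
)

```text
time: 41.15
position: [0.5667, -0.1964, 0.386]
tool_rot: [-0.12, 0.993, -0.002, 0.002]
ft_force: [-0.3, -0.1, -0.1]
grip_width: 0.0609
```

```bash
python3 - <<'E'
from h import *
to(*loc(CH,CY,.031,.04),.26,CY+np.pi/2)
im=camera('side');cv2.imwrite('pics/s11.png',cv2.resize(im[150:310,220:430,::-1],None,fx=3.5,fy=3.5))
E
```

```text
t 41.15 p [ 0.5667 -0.1964  0.386 ] grasp [ 0.5675 -0.1969  0.222 ] F [-0.3 -0.1 -0.1] w 0.0609
units [ 1.36 19.04  1.52] turn [ 0.03  0.05 -1.12]
```

View pics/s11.png

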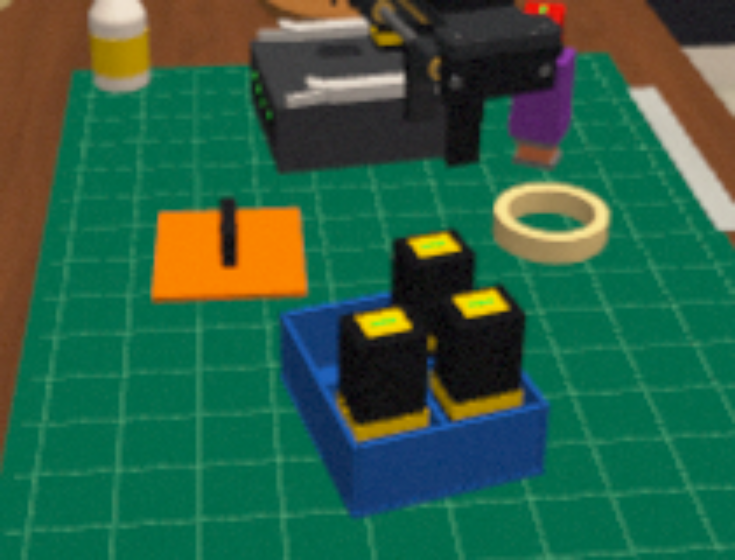

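Three packs stand in the crate. Next is the last one, far left.

>>> drive_tool(
  plan=[
    [[0.07,0.93,0.1,0,0,-0.06],[0.07,0.93,0.1,0,0,-0.06],[0.07,0.93,0.1,0,0,-0.06],[0.07,0.93,0.1,0,0,-0.06],[0.07,0.93,0.1,0,0,-0.06],[0.07,0.93,0.1,0,0,-0.06],[0.07,0.93,0.1,0,0,-0.06],[0.07,0.93,0.1,0,0,-0.06]],
  ],
)

```text
time: 42.2
position: [0.5797, -0.0093, 0.4017]
tool_rot: [-0.095, 0.995, 0.0, -0.001]
ft_force: [0.1, -0.1, 0.4]
grip_width: 0.0614
```

>>> drive_tool(
  plan=[
    [[0.07,0.93,0.1,0,0,-0.06],[0.07,0.93,0.1,0,0,-0.06],[0.07,0.93,0.1,0,0,-0.06],[0.07,0.93,0.1,0,0,-0.06],[0.07,0.93,0.1,0,0,-0.06],[0.07,0.93,0.1,0,0,-0.06],[0.07,0.93,0.1,0,0,-0.06],[0.07,0.93,0.1,0,0,-0.06]],
  ],
)

```text
time: 43.2
position: [0.5938, 0.1765, 0.4216]
tool_rot: [-0.07, 0.998, -0.0, -0.002]
ft_force: [-0.0, -0.5, 0.8]
grip_width: 0.0611
```

>>> drive_tool(
  plan=[
    [[0.07,0.93,0,0,0,-0.06],[0.07,0.93,0,0,0,-0.06],[0.07,0.93,0,0,0,-0.04],[0,0.8,0,0,0,0],[0,0.3,0,0,0,0],[0,0,0,0,0,0]],
  ],
)

```text
time: 43.95
position: [0.5992, 0.2733, 0.4228]
tool_rot: [-0.062, 0.998, -0.0, -0.0]
ft_force: [-0.0, -0.1, 1.1]
grip_width: 0.0609
```

```bash
python3 - <<'E'
from h import *
to(*loc(CH,CY,.031,.04),.121,CY+np.pi/2)
E
python3 yw.py w11.png
```

```text
t 43.95 p [0.5992 0.2733 0.4228] grasp [0.5991 0.2732 0.2588] F [-0.  -0.1  1.1] w 0.0609
units [ 0.06  0.25 -5.51] turn [ 0.01 -0.01 -0.  ]
[ 312  193   31   36 1059] [326.7 210.3] [0.6024 0.2795 0.155 ]
```

>>> drive_tool(
  plan=[
    [[0.08,0.25,0,0,0,0],[0,0,-1,0,0,0],[0,0,-1,0,0,0],[0,0,-1,0,0,0],[0,0,-1,0,0,0],[0,0,-0.9,0,0,0],[0,0,-0.55,0,0,0],[0,0,0,0,0,0]],
  ],
)

```text
time: 45.0
position: [0.6013, 0.279, 0.286]
tool_rot: [-0.062, 0.998, -0.0, -0.001]
ft_force: [0.6, 0.6, 0.5]
grip_width: 0.0608
```

>>> drive_tool(
  plan=[
    [[0,0,0,0,0,0],[0,0,0,0,0,0],[0,0,0,0,0,0],[0,0,0,0,0,0]],
  ],
  grip=1,
  force=55,
)

```text
time: 45.5
position: [0.6016, 0.2795, 0.2879]
tool_rot: [-0.062, 0.998, 0.0, 0.001]
ft_force: [-0.5, 0.1, 2.6]
grip_width: 0.0396
```

>>> drive_tool(
  plan=[
    [[0,0,0.1,0,0,0],[0,0,0.1,0,0,0],[0,0,0.1,0,0,0],[0,0,0.1,0,0,0],[0,0,0.1,0,0,0],[0,0,0.2,0,0,0],[0,0,0.3,0,0,0],[0,0,0.4,0,0,0]],
  ],
)

```text
time: 46.5
position: [0.6017, 0.2795, 0.3247]
tool_rot: [-0.062, 0.998, 0.0, 0.001]
ft_force: [0.6, -0.3, -2.8]
grip_width: 0.0397
```

>>> drive_tool(
  plan=[
    [[0,0,0.8,0,0,0],[0,0,1,0,0,0],[0,0,1,0,0,0],[0,0,1,0,0,0],[0,0,1,0,0,0],[0,0,0.2,0,0,0]],
  ],
)

```text
time: 47.25
position: [0.6014, 0.2795, 0.4514]
tool_rot: [-0.062, 0.998, 0.001, 0.004]
ft_force: [0.4, -0.4, -3.4]
grip_width: 0.04
```

```bash
python3 - <<'E'
from h import *
to(*loc(CR,RY,-.0335,.0395),.28,RY+np.pi/2)
im=snap('side','s12.png')
E
```

```text
t 47.25 p [0.6014 0.2795 0.4514] grasp [0.6026 0.2798 0.2874] F [ 0.4 -0.4 -3.4] w 0.0400
units [ -4.01 -19.66  -0.3 ] turn [-0.02  0.07  1.11]
```

View pics/s12.png

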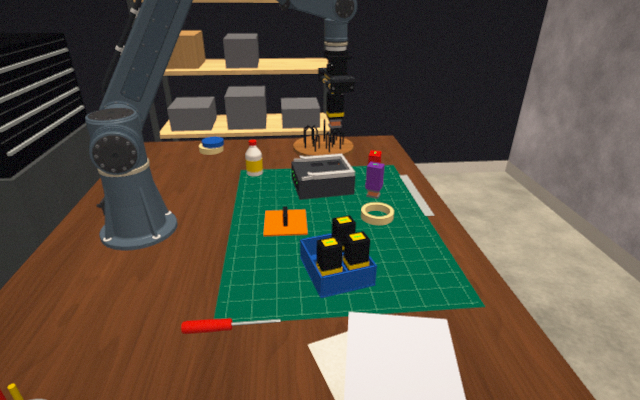

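The last pack is out, so I'll carry it to the near left cell.

>>> drive_tool(
  plan=[
    [[-0.19,-0.6,0,0,0,0.05],[-0.19,-0.93,0,0,0,0.05],[-0.19,-0.93,0,0,0,0.05],[-0.19,-0.93,0,0,0,0.05],[-0.19,-0.93,0,0,0,0.05],[-0.19,-0.93,0,0,0,0.05],[-0.19,-0.93,0,0,0,0.05],[-0.19,-0.93,0,0,0,0.05]],
  ],
)

```text
time: 48.3
position: [0.5622, 0.1, 0.4456]
tool_rot: [-0.083, 0.997, -0.0, -0.002]
ft_force: [-0.1, -0.1, -3.4]
grip_width: 0.0395
```

>>> drive_tool(
  plan=[
    [[-0.19,-0.93,0,0,0,0.05],[-0.19,-0.93,0,0,0,0.05],[-0.19,-0.93,0,0,0,0.05],[-0.19,-0.93,0,0,0,0.05],[-0.19,-0.93,0,0,0,0.05],[-0.19,-0.93,0,0,0,0.05],[-0.19,-0.93,0,0,0,0.05],[-0.19,-0.93,0,0,0,0.05]],
  ],
)

```text
time: 49.3
position: [0.524, -0.0855, 0.4458]
tool_rot: [-0.104, 0.995, 0.001, -0.002]
ft_force: [0.6, -0.3, -3.8]
grip_width: 0.0399
```

>>> drive_tool(
  plan=[
    [[-0.19,-0.93,0,0,0,0.05],[-0.19,-0.93,0,0,0,0.05],[-0.19,-0.93,0,0,0,0.05],[-0.19,-0.93,0,0,0,0.05],[-0.1,-0.6,0,0,0,0.05],[0,-0.3,0,0,0,0],[0,0,0,0,0,0]],
  ],
)

```text
time: 50.18
position: [0.5038, -0.2001, 0.4467]
tool_rot: [-0.116, 0.993, 0.0, -0.0]
ft_force: [-0.1, -0.1, -3.9]
grip_width: 0.0394
```

```bash
python3 - <<'E'
from h import *
to(*loc(CR,RY,-.0335,.0395),.15,RY+np.pi/2)
E
```

```text
t 50.17 p [ 0.5038 -0.2001  0.4467] grasp [ 0.5037 -0.2     0.2827] F [-0.1 -0.1 -3.9] w 0.0394
units [-0.11 -0.48 -5.31] turn [-0.01 -0.    0.06]
```

>>> drive_tool(
  plan=[
    [[-0.1,-0.48,0,0,0,0.06],[0,0,-0.8,0,0,0],[0,0,-1,0,0,0],[0,0,-1,0,0,0],[0,0,-1,0,0,0],[0,0,-1,0,0,0],[0,0,-0.4,0,0,0],[0,0,0,0,0,0]],
  ],
)

```text
time: 51.18
position: [0.5015, -0.2119, 0.3167]
tool_rot: [-0.12, 0.993, 0.0, -0.0]
ft_force: [0.4, -0.5, -3.3]
grip_width: 0.04
```

```bash
python3 - <<'E'
from h import *
to(*loc(CR,RY,-.0335,.0395),.087,RY+np.pi/2)
im=camera('side');cv2.imwrite('pics/s13.png',cv2.resize(im[150:310,270:430,::-1],None,fx=3.5,fy=3.5))
E
```

```text
t 51.17 p [ 0.5015 -0.2119  0.3167] grasp [ 0.5013 -0.2118  0.1527] F [ 0.4 -0.5 -3.3] w 0.0400
units [-0.02 -0.01 -2.63] turn [-0.   -0.01 -0.01]
```

View pics/s13.png

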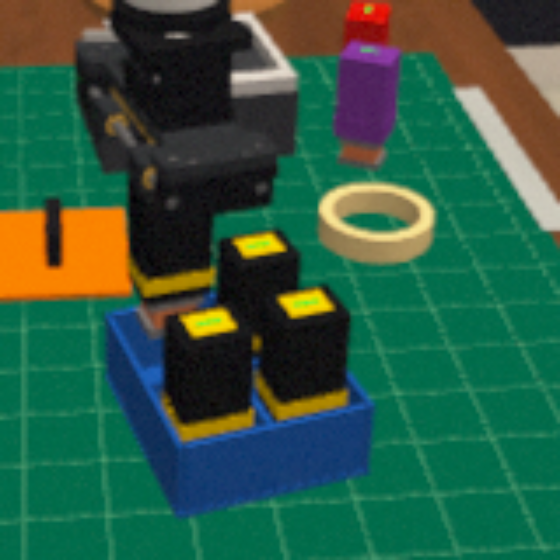

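>>> drive_tool(
  plan=[
    [[-0.02,0,-0.5,0,0,0],[0,0,-0.6,0,0,0],[0,0,-0.5,0,0,0],[0,0,-0.35,0,0,0],[0,0,-0.2,0,0,0],[0,0,-0.15,0,0,0],[0,0,-0.1,0,0,0],[0,0,0,0,0,0]],
  ],
)

```text
time: 52.22
position: [0.5009, -0.2119, 0.257]
tool_rot: [-0.12, 0.993, -0.0, 0.0]
ft_force: [-1.1, 0.3, -3.8]
grip_width: 0.04
```

>>> drive_tool(
  plan=[
    [[0,0,-0.05,0,0,0],[0,0,-0.05,0,0,0],[0,0,-0.04,0,0,0],[0,0,0,0,0,0]],
  ],
)

```text
time: 52.72
position: [0.5008, -0.2119, 0.2534]
tool_rot: [-0.12, 0.993, 0.0, -0.0]
ft_force: [0.3, 0.1, -3.1]
grip_width: 0.0398
```

>>> drive_tool(
  plan=[
    [[0,0,-0.04,0,0,0],[0,0,-0.03,0,0,0],[0,0,0,0,0,0]],
  ],
)

```text
time: 53.1
position: [0.5009, -0.2119, 0.2528]
tool_rot: [-0.12, 0.993, -0.0, 0.0]
ft_force: [-0.8, 0.7, 5.8]
grip_width: 0.0395
```

>>> drive_tool(
  plan=[
    [[0,0,0,0,0,0],[0,0,0,0,0,0],[0,0,0,0,0,0],[0,0,0,0,0,0]],
  ],
  grip=0.3,
)

```text
time: 53.6
position: [0.5009, -0.2119, 0.2516]
tool_rot: [-0.12, 0.993, 0.0, 0.0]
ft_force: [0.1, -0.0, -0.6]
grip_width: 0.0601
```

>>> drive_tool(
  plan=[
    [[0,0,0.5,0,0,0],[0,0,0.8,0,0,0],[0,0,1,0,0,0],[0,0,1,0,0,0],[0,0,1,0,0,0],[0,0,1,0,0,0],[0,0,0,0,0,0]],
  ],
)

```text
time: 54.48
position: [0.5013, -0.2121, 0.3868]
tool_rot: [-0.12, 0.993, -0.002, 0.002]
ft_force: [1.1, 1.0, -0.5]
grip_width: 0.0608
```

```bash
python3 - <<'E'
from h import *
print(pose()[1])
im=camera('side');cv2.imwrite('pics/s14.png',cv2.resize(im[150:310,220:430,::-1],None,fx=3.5,fy=3.5))
im=snap('top','t14.png');cv2.imwrite('pics/t14c.png',cv2.resize(im[140:260,200:360,::-1],None,fx=5,fy=5,interpolation=cv2.INTER_CUBIC))
E
```

```text
[ 0.50132977 -0.21212121  0.38684143]
```

View pics/s14.png

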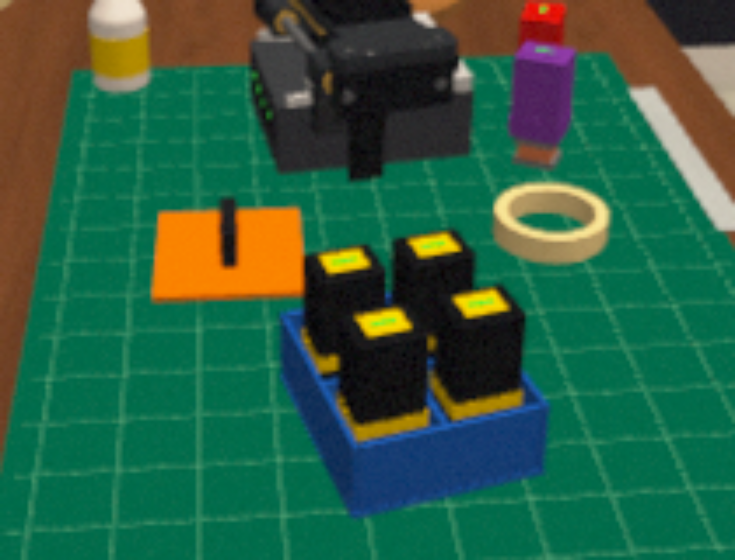

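View pics/t14c.png

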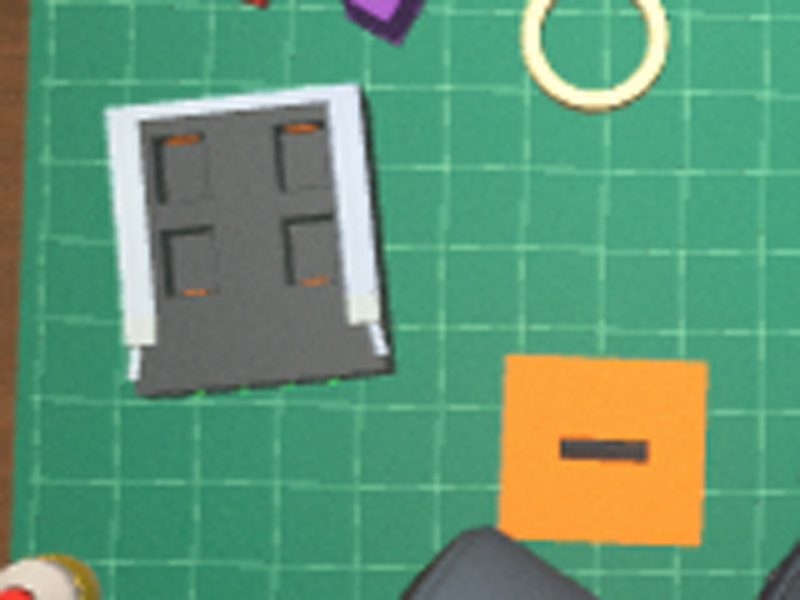

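All four packs stand upright in the crate. Next I'll measure the cover where it lies now.

```bash
sed -i 's/^CH=.*/CH=np.array([.5753,.2359]);CY=.1235/' h.py; python3 - <<'E'
from h import *
f=np.array
px=f([(505,355),(709,362),(701,546)])/5+[200,140]-.4
t,th,r=fit(px,.006,'top',[(.0625,.0685),(.0625,-.0685),(-.0625,-.0685)]);print(t,th,r)
print('bar',onz('top',f((604,450))/5+[200,140]-.4,.042))
im=cv2.imread('pics/t14.png');hsv=cv2.cvtColor(im,cv2.COLOR_BGR2HSV)
m=cv2.inRange(hsv,(5,150,150),(20,255,255));m[:205]=0;m[260:]=0;m[:,:290]=0;m[:,350:]=0
c=max(cv2.findContours(m,0,1)[0],key=cv2.contourArea);print(cv2.minAreaRect(c))
to(*t,.22,th)
E
```

```text
[ 0.42066816 -0.00365758] -0.01688612074644317 [0.00131289 0.00136254 0.00019956]
bar [ 0.42067689 -0.00346984  0.042     ]
((320.2755432128906, 229.6110076904297), (40.167884826660156, 36.45085525512695), 2.2906100749969482)
t 54.58 p [ 0.5006 -0.2117  0.3843] grasp [ 0.5006 -0.2117  0.2203] F [-0.1  0.9  0.3] w 0.0609
units [-3.2   8.32 -0.01] turn [-0.    0.   12.54]
```

>>> drive_tool(
  plan=[
    [[-0.1,0.6,0.1,0,0,-0.97],[-0.1,0.6,0.1,0,0,-0.97],[-0.1,0.6,0.1,0,0,-0.97],[-0.1,0.6,0.1,0,0,-0.97],[-0.2,0.6,0,0,0,-0.97],[-0.2,0.6,0,0,0,-0.97],[-0.2,0.6,0,0,0,-0.97],[-0.2,0.6,0,0,0,-0.97]],
  ],
  grip=0.45,
)

```text
time: 55.58
position: [0.4703, -0.0913, 0.393]
tool_rot: [0.284, 0.959, 0.0, -0.002]
ft_force: [-0.4, -0.2, 0.8]
grip_width: 0.0483
```

>>> drive_tool(
  plan=[
    [[-0.2,0.6,0,0,0,-0.97],[-0.2,0.6,0,0,0,-0.97],[-0.2,0.6,0,0,0,-0.97],[-0.2,0.6,0,0,0,-0.97],[-0.2,0.6,0,0,0,-0.97],[-0.2,0.5,0,0,0,-0.97],[-0.2,0,0,0,0,-0.97],[-0.2,0,0,0,0,-0.97]],
  ],
)

```text
time: 56.58
position: [0.4302, -0.0041, 0.3931]
tool_rot: [0.64, 0.769, -0.001, -0.001]
ft_force: [0.4, -0.5, 0.1]
grip_width: 0.0478
```

>>> drive_tool(
  plan=[
    [[-0.1,0,0,0,0,-0.97],[0,0,0,0,0,-0.97],[0,0,0,0,0,0],[0,0,0,0,0,0]],
  ],
)

```text
time: 57.08
position: [0.4282, -0.0044, 0.3937]
tool_rot: [0.713, 0.701, -0.0, -0.001]
ft_force: [-0.6, -0.5, 0.1]
grip_width: 0.0483
```

```bash
python3 - <<'E'
from h import *
to(.4207,-.0036,.1,-.017)
print(robot.get_obs()['q'].round(2))
snap('wrist','w15.png')
E
```

```text
t 57.08 p [ 0.4282 -0.0044  0.3937] grasp [ 0.428  -0.0043  0.2297] F [-0.6 -0.5  0.1] w 0.0483
units [-0.3   0.03 -5.19] turn [-0.   -0.01 -0.01]
[-0.27  0.28  1.92  0.    0.95 -0.26]
```

View pics/w15.png

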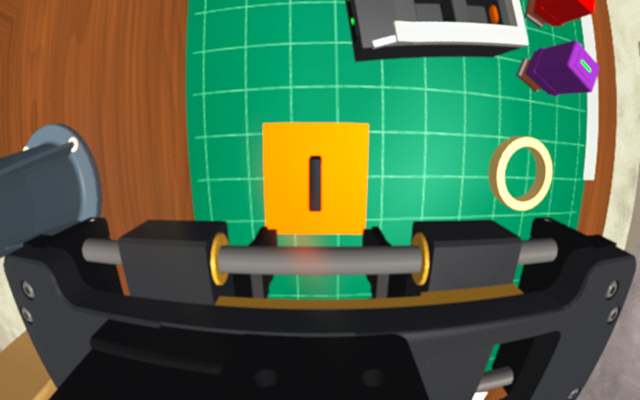

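The wrist view shows the cover with corners at about (263,123) and (368,123), and the bar at (315,183). I'll convert those to world coordinates.

```bash
python3 - <<'E'
from h import *
pR=pose()[1:]
im=cv2.imread('pics/w15.png')
cv2.imwrite('pics/w15c.png',cv2.resize(im[110:245,245:385],None,fx=4,fy=4,interpolation=cv2.INTER_CUBIC))
hsv=cv2.cvtColor(im,cv2.COLOR_BGR2HSV)
m=cv2.inRange(hsv,(0,0,0),(179,255,70));m[:150]=0;m[215:]=0;m[:,:290]=0;m[:,340:]=0
n,l,s,c=cv2.connectedComponentsWithStats(m);i=1+np.argmax(s[1:,4]);print(s[i],c[i])
P=[wonz(c[i],z,pR) for z in(.042,.03)];print(P)
A=wonz((263,123),.006,pR);B=wonz((368,123),.006,pR);print(A,B,(A+B)/2)
m=cv2.inRange(hsv,(5,150,150),(20,255,255));m[:110]=0;m[245:]=0;m[:,:245]=0;m[:,385:]=0
ct=max(cv2.findContours(m,0,1)[0],key=cv2.contourArea);print(cv2.boundingRect(ct))
E
```

```text
[311 157   9  42 243] [313.7654321  174.97119342]
[array([0.4225546 , 0.00842698, 0.042     ]), array([0.42229622, 0.00653822, 0.03      ])]
[0.36252402 0.06707264 0.006     ] [0.48723456 0.06473314 0.006     ] [0.42487929 0.06590289 0.006     ]
(263, 122, 103, 113)
```

View pics/w15c.png

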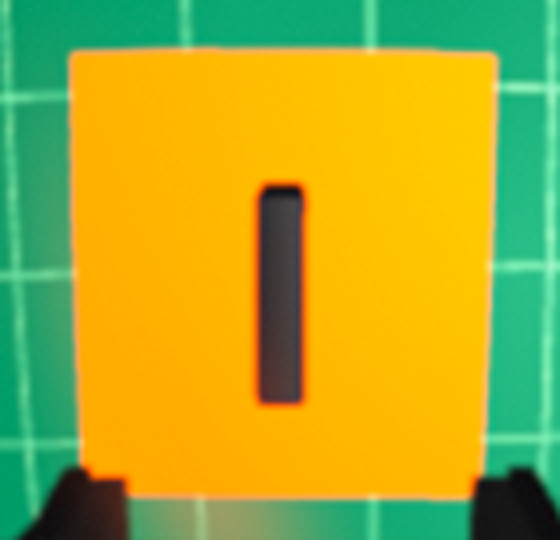

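```bash
python3 - <<'E'
from h import *
pR=pose()[1:]
P=np.array([wonz(u,.006,pR)[:2] for u in [(262.5,123),(369.2,123.2),(363.7,234.2),(265.5,233.7)]]);print(P.round(4))
print('bar',wonz((315.1,183.9),.042,pR),'cen',P.mean(0))
C=np.array([(-.0625,.0685),(.0625,.0685),(.0625,-.0685),(-.0625,-.0685)]);a=P-P.mean(0)
print(np.arctan2((C[:,0]*a[:,1]-C[:,1]*a[:,0]).sum(),(a*C).sum()))
E
```

```text
[[ 0.3619  0.0671]
 [ 0.4887  0.0645]
 [ 0.4836 -0.074 ]
 [ 0.3586 -0.0714]]
bar [ 0.42381257 -0.0014649   0.042     ] cen [ 0.42319704 -0.00343206]
-0.025910485213723484
```

The cover is at about (0.4225, -0.003), yaw about -0.02. I'll descend to the bar.

>>> drive_tool(
  plan=[
    [[-0.22,0.05,-0.8,0,0,-0.05],[0,0,-1,0,0,0],[0,0,-1,0,0,0],[0,0,-1,0,0,0],[0,0,-1,0,0,0],[0,0,-1,0,0,0],[0,0,-1,0,0,0],[0,0,-0.5,0,0,0]],
  ],
)

```text
time: 58.12
position: [0.4229, -0.0032, 0.2106]
tool_rot: [0.715, 0.699, -0.0, -0.001]
ft_force: [0.1, 0.0, -0.0]
grip_width: 0.0475
```

>>> drive_tool(
  plan=[
    [[0,0,-0.2,0,0,0],[0,0,0,0,0,0],[0,0,0,0,0,0]],
  ],
)

```text
time: 58.5
position: [0.4231, -0.0032, 0.2074]
tool_rot: [0.715, 0.699, 0.0, 0.001]
ft_force: [-0.6, 0.2, 0.4]
grip_width: 0.0478
```

```bash
python3 - <<'E'
from h import *
to(.4225,-.003,.030,-.021)
snap('wrist','w16.png')
E
```

```text
t 58.50 p [ 0.4231 -0.0032  0.2074] grasp [ 0.4233 -0.0032  0.0434] F [-0.6  0.2  0.4] w 0.0478
units [-0.02  0.01 -0.53] turn [0.   0.01 0.01]
```

View pics/w16.png

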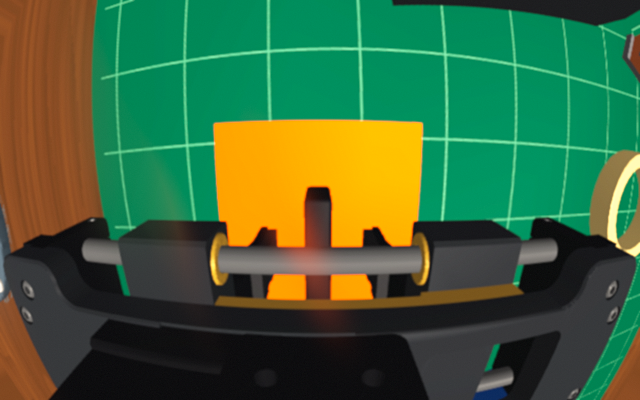

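The bar is centred between the jaws, so I'll go the last bit down and close.

>>> drive_tool(
  plan=[
    [[0,0,-0.3,0,0,0],[0,0,-0.2,0,0,0],[0,0,0,0,0,0],[0,0,0,0,0,0]],
  ],
)

```text
time: 59.05
position: [0.4228, -0.0031, 0.1941]
tool_rot: [0.715, 0.699, -0.0, -0.0]
ft_force: [0.3, 0.3, -0.1]
grip_width: 0.0479
```

>>> drive_tool(
  plan=[
    [[0,0,0,0,0,0],[0,0,0,0,0,0],[0,0,0,0,0,0],[0,0,0,0,0,0]],
  ],
  grip=1,
  force=50,
)

```text
time: 59.55
position: [0.4229, -0.0032, 0.1943]
tool_rot: [0.715, 0.699, 0.0, 0.0]
ft_force: [0.5, -0.4, 0.3]
grip_width: 0.0158
```

```bash
python3 - <<'E'
from h import *
to(*loc(CH,CY,-.158,0),.16,CY)
E
```

```text
t 59.55 p [ 0.4229 -0.0032  0.1943] grasp [ 0.4229 -0.0032  0.0303] F [ 0.5 -0.4  0.3] w 0.0158
units [-0.18  8.78  5.19] turn [0.   0.   1.39]
```

>>> drive_tool(
  plan=[
    [[0,0,0,0,0,0],[0,0,0,0,0,0],[0,0,0.3,0,0,0],[0,0,0.6,0,0,0],[0,0,0.9,0,0,0],[0,0,1,0,0,0],[0,0,1,0,0,0],[0,0,1,0,0,0]],
  ],
)

```text
time: 60.55
position: [0.4224, -0.003, 0.3153]
tool_rot: [0.715, 0.699, -0.0, -0.0]
ft_force: [0.4, -0.6, -1.9]
grip_width: 0.0135
```

>>> drive_tool(
  plan=[
    [[0,0.6,0.4,0,0,0.1],[0,0.9,0,0,0,0.15],[0,0.9,0,0,0,0.2],[0,0.9,0,0,0,0.2],[0,0.9,0,0,0,0.2],[0,0.9,0,0,0,0.2],[0,0.9,0,0,0,0.2],[0,0.9,0,0,0,0.1]],
  ],
)

```text
time: 61.55
position: [0.4219, 0.1709, 0.3236]
tool_rot: [0.663, 0.748, -0.001, -0.001]
ft_force: [0.3, -0.1, -0.6]
grip_width: 0.0133
```

>>> drive_tool(
  plan=[
    [[-0.1,0.9,0,0,0,0],[0,0.5,0,0,0,0],[0,0.3,0,0,0,0],[0,0,0,0,0,0],[0,0,0,0,0,0]],
  ],
)

```text
time: 62.18
position: [0.4204, 0.2114, 0.3242]
tool_rot: [0.664, 0.748, -0.0, -0.0]
ft_force: [0.2, 0.8, -1.7]
grip_width: 0.0137
```

```bash
python3 - <<'E'
from h import *
to(*loc(CH,CY,-.158,0),.103,CY)
snap('wrist','w17.png');im=snap('side','s17.png')
cv2.imwrite('pics/s17c.png',cv2.resize(im[100:250,230:400,::-1],None,fx=4,fy=4,interpolation=cv2.INTER_CUBIC))
im=snap('top','t17.png')
cv2.imwrite('pics/t17c.png',cv2.resize(im[150:260,200:320,::-1],None,fx=5,fy=5,interpolation=cv2.INTER_CUBIC))
E
```

```text
t 62.17 p [0.4204 0.2114 0.3242] grasp [0.4204 0.2114 0.1602] F [ 0.2  0.8 -1.7] w 0.0137
units [-0.08  0.2  -2.29] turn [ 0.   -0.    0.05]
```

View pics/w17.png

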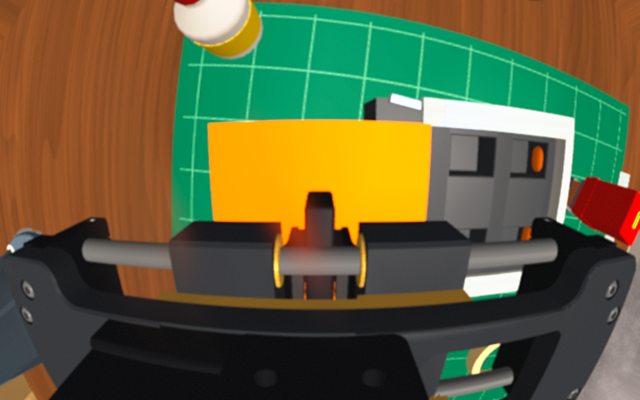

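View pics/s17c.png

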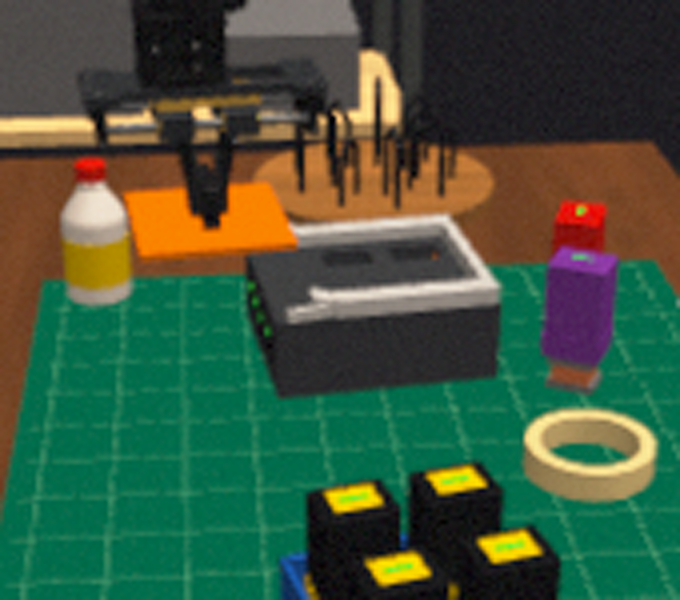

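View pics/t17c.png

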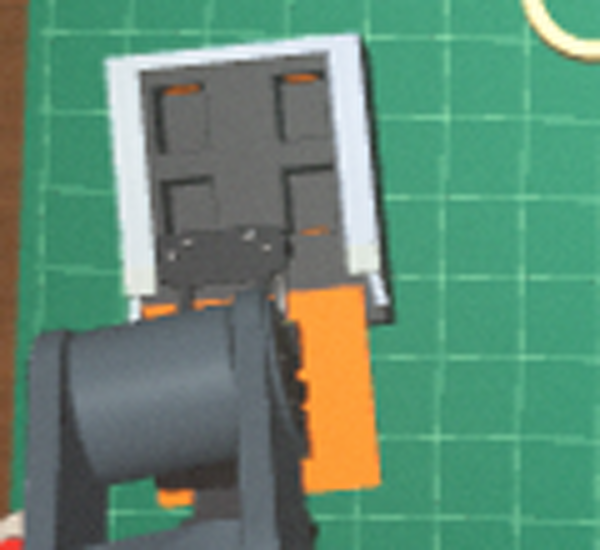

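```bash
python3 - <<'E'
from h import *
o,p,R=pose();im=cv2.imread('pics/w17.png')
cv2.imwrite('pics/w17c.png',cv2.resize(im[85:235,350:600],None,fx=3.2,fy=3.2,interpolation=cv2.INTER_CUBIC))
g=p+R[:,2]*.164;yaw=np.arctan2(R[1,1],R[0,1]);print(yaw)
for u in [(208.5,123),(431,123)]:
    q=wonz(u,.1359,(p,R))[:2]-g[:2];c,s=np.cos(yaw),np.sin(yaw);print('cover corner local',c*q[0]+s*q[1],-s*q[0]+c*q[1])
E
```

```text
0.11784927967413933
cover corner local -0.06196969721282505 0.06887997374149955
cover corner local 0.0632884734821607 0.06886513967397959
```

View pics/w17c.png

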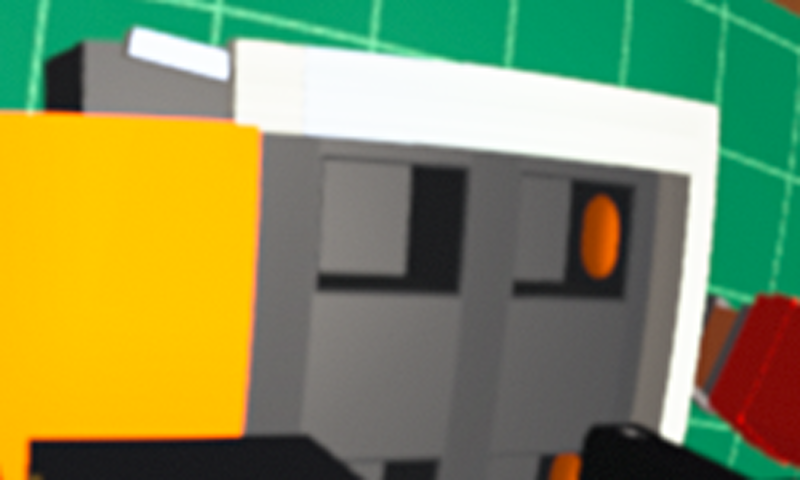

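```bash
python3 - <<'E'
from h import *
o,p,R=pose()
def L(u,z):
    q=wonz((u[0]/3.2+350,u[1]/3.2+85),z,(p,R))[:2]-CH;c,s=np.cos(CY),np.sin(CY);return np.array([c*q[0]+s*q[1],-s*q[0]+c*q[1]]).round(4)
for u in [(262,132),(400,141),(550,157),(690,176)]: print('lip',L(u,.085))
for u in [(235,40),(400,54),(550,74),(717,104)]: print('outer',L(u,.085))
for u in [(320,158),(470,166),(318,290),(458,293),(637,184)]: print('bay L',L(u,.07))
E
```

```text
lip [-0.0733  0.0618]
lip [-0.0366  0.0619]
lip [0.0104 0.0615]
lip [0.0651 0.061 ]
outer [-0.0802  0.0828]
outer [-0.037  0.083]
outer [0.0095 0.083 ]
outer [0.0759 0.0828]
bay L [-0.0516  0.0563]
bay L [-0.006   0.0571]
bay L [-0.0503  0.0228]
bay L [-0.0071  0.0229]
bay L [0.0567 0.0567]
```

The charger frame checks out to within 1 mm sideways, and the cover is centred and square in the grip. I'll lower it to deck height in front of the mouth.

>>> drive_tool(
  plan=[
    [[-0.08,0.2,0,0,0,0.05],[0,0,-0.6,0,0,0],[0,0,-0.7,0,0,0],[0,0,-0.5,0,0,0],[0,0,-0.2,0,0,0],[0,0,0,0,0,0],[0,0,0,0,0,0]],
  ],
)

```text
time: 63.2
position: [0.4186, 0.2169, 0.2746]
tool_rot: [0.662, 0.75, 0.0, 0.0]
ft_force: [-0.1, -0.1, -1.5]
grip_width: 0.0137
```

```bash
cat >> h.py <<'E'
def chl():
    o,p,R=pose();g=p+R[:,2]*.164;q=g[:2]-CH;c,s=np.cos(CY),np.sin(CY)
    f=np.array(o['ft_force'])
    print('charger-local x %.4f y %.4f'%(c*q[0]+s*q[1],-s*q[0]+c*q[1]),'underside %.4f'%(g[2]-.0303),'dyaw %.4f'%(np.arctan2(R[1,1],R[0,1])-CY),'Rz',R[:2,2].round(4),'F local %.1f %.1f %.1f'%(c*f[0]+s*f[1],-s*f[0]+c*f[1],f[2]),'w %.4f'%o['grip_width'])
E
python3 -c "
from h import *
chl()
to(*loc(CH,CY,-.158,0),.1033,CY)"
```

```text
charger-local x -0.1577 y 0.0005 underside 0.0803 dyaw 0.0006 Rz [0.001  0.0002] F local -0.1 -0.1 -1.5 w 0.0137
t 63.20 p [0.4186 0.2169 0.2746] grasp [0.4188 0.217  0.1106] F [-0.1 -0.1 -1.5] w 0.0137
units [-0.   -0.02 -0.29] turn [-0.    0.01 -0.01]
```

>>> drive_tool(
  plan=[
    [[0,-0.02,-0.15,0,0,0],[0,0,-0.14,0,0,0],[0,0,0,0,0,0],[0,0,0,0,0,0]],
  ],
)

```text
time: 63.7
position: [0.4184, 0.2164, 0.267]
tool_rot: [0.662, 0.75, -0.0, -0.0]
ft_force: [-0.4, -1.0, -1.9]
grip_width: 0.0137
```

```bash
python3 -c "
from h import *
chl()
im=snap('side','s18.png')
cv2.imwrite('pics/s18c.png',cv2.resize(im[100:220,250:380,::-1],None,fx=5,fy=5,interpolation=cv2.INTER_CUBIC))
snap('wrist','w18.png')"
```

```text
charger-local x -0.1581 y -0.0001 underside 0.0727 dyaw 0.0005 Rz [-0.0001 -0.    ] F local -0.5 -0.9 -1.9 w 0.0137
```

View pics/s18c.png

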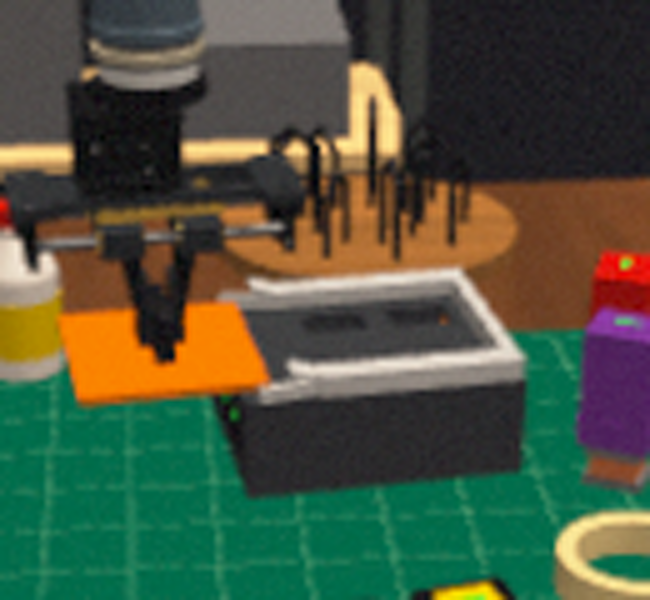

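View pics/w18.png

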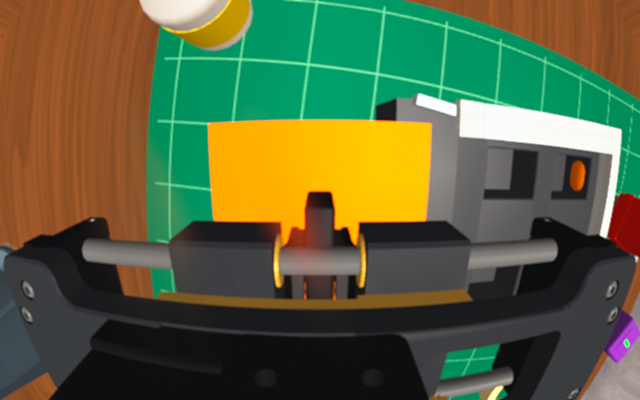

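The plate is level at the mouth. Slide it in slowly while watching the forces.

>>> drive_tool(
  plan=[
    [[0.2,0.025,0,0,0,0],[0.25,0.031,0,0,0,0],[0.25,0.031,0,0,0,0],[0.25,0.031,0,0,0,0],[0.25,0.031,0,0,0,0],[0.2,0.025,0,0,0,0],[0,0,0,0,0,0]],
  ],
)

```text
time: 64.68
position: [0.4539, 0.2207, 0.267]
tool_rot: [0.662, 0.75, 0.0, 0.0]
ft_force: [-0.9, 1.0, -2.1]
grip_width: 0.0138
```

```bash
python3 -c "
from h import *
chl()"
```

```text
charger-local x -0.1223 y -0.0001 underside 0.0727 dyaw 0.0004 Rz [0.0006 0.0001] F local -0.8 1.1 -2.1 w 0.0138
```

>>> drive_tool(
  plan=[
    [[0.2,0.025,0,0,0,0],[0.25,0.031,0,0,0,0],[0.25,0.031,0,0,0,0],[0.25,0.031,0,0,0,0],[0.25,0.031,0,0,0,0],[0.2,0.025,0,0,0,0],[0,0,0,0,0,0]],
  ],
)

```text
time: 65.55
position: [0.4889, 0.2251, 0.267]
tool_rot: [0.662, 0.75, 0.0, 0.0]
ft_force: [-0.3, -0.4, -2.6]
grip_width: 0.0142
```

```bash
python3 -c "
from h import *
chl()"
```

```text
charger-local x -0.0870 y -0.0001 underside 0.0727 dyaw 0.0004 Rz [0.0005 0.0001] F local -0.3 -0.3 -2.6 w 0.0142
```

```bash
python3 -c "
from h import *
im=snap('side','s19.png')
cv2.imwrite('pics/s19c.png',cv2.resize(im[100:220,250:380,::-1],None,fx=5,fy=5,interpolation=cv2.INTER_CUBIC))"
```

```text
(no output)
```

View pics/s19c.png

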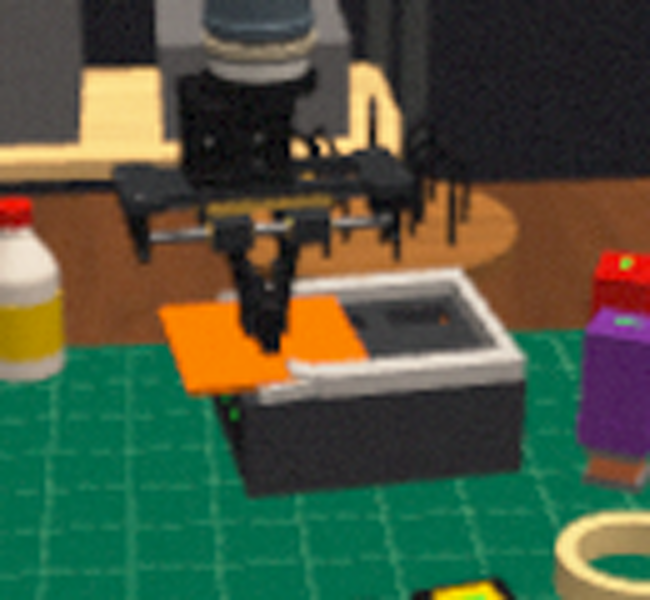

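>>> drive_tool(
  plan=[
    [[0.2,0.025,0,0,0,0],[0.25,0.031,0,0,0,0],[0.25,0.031,0,0,0,0],[0.25,0.031,0,0,0,0],[0.25,0.031,0,0,0,0],[0.2,0.025,0,0,0,0],[0,0,0,0,0,0]],
  ],
)

```text
time: 66.47
position: [0.5238, 0.2294, 0.267]
tool_rot: [0.662, 0.75, 0.0, 0.0]
ft_force: [-0.2, 0.1, -3.2]
grip_width: 0.0139
```

```bash
python3 -c "
from h import *
chl()"
```

```text
charger-local x -0.0518 y -0.0001 underside 0.0727 dyaw 0.0004 Rz [0.0005 0.0001] F local -0.2 0.1 -3.2 w 0.0139
```

It is entering under the lips freely. Continue.

>>> drive_tool(
  plan=[
    [[0.2,0.025,0,0,0,0],[0.25,0.031,0,0,0,0],[0.25,0.031,0,0,0,0],[0.25,0.031,0,0,0,0],[0.25,0.031,0,0,0,0],[0.2,0.025,0,0,0,0],[0,0,0,0,0,0]],
  ],
)

```text
time: 67.35
position: [0.5588, 0.2338, 0.267]
tool_rot: [0.662, 0.75, 0.0, 0.0]
ft_force: [0.5, 0.1, -2.1]
grip_width: 0.0134
```

```bash
python3 -c "
from h import *
chl()"
```

```text
charger-local x -0.0165 y -0.0001 underside 0.0727 dyaw 0.0004 Rz [0.0005 0.0001] F local 0.6 0.1 -2.1 w 0.0134
```

>>> drive_tool(
  plan=[
    [[0.15,0.019,-0.03,0,0,0],[0.15,0.019,-0.03,0,0,0],[0.12,0.015,-0.02,0,0,0],[0.1,0.012,0,0,0,0],[0,0,0,0,0,0]],
  ],
)

```text
time: 67.97
position: [0.5716, 0.2354, 0.265]
tool_rot: [0.662, 0.75, 0.0, 0.0]
ft_force: [-0.7, -0.4, -2.1]
grip_width: 0.0137
```

```bash
python3 -c "
from h import *
chl()"
```

```text
charger-local x -0.0037 y -0.0001 underside 0.0707 dyaw 0.0004 Rz [0.0002 0.    ] F local -0.8 -0.3 -2.1 w 0.0137
```

>>> drive_tool(
  plan=[
    [[0.05,0.006,0,0,0,0],[0.05,0.006,0,0,0,0],[0.04,0.005,0,0,0,0],[0,0,0,0,0,0]],
  ],
)

```text
time: 68.47
position: [0.575, 0.2358, 0.265]
tool_rot: [0.662, 0.75, 0.0, 0.0]
ft_force: [-0.3, 0.2, -2.8]
grip_width: 0.0136
```

>>> drive_tool(
  plan=[
    [[0.04,0.005,0,0,0,0],[0.04,0.005,0,0,0,0],[0,0,0,0,0,0]],
  ],
)

```text
time: 68.85
position: [0.5768, 0.236, 0.2649]
tool_rot: [0.662, 0.75, -0.0, -0.0]
ft_force: [-0.9, 0.7, -2.2]
grip_width: 0.0137
```

```bash
python3 -c "
from h import *
chl()"
```

```text
charger-local x 0.0014 y -0.0001 underside 0.0706 dyaw 0.0004 Rz [-0.0006 -0.0001] F local -0.8 0.8 -2.2 w 0.0137
```

>>> drive_tool(
  plan=[
    [[0.04,0.005,0,0,0,0],[0.04,0.005,0,0,0,0],[0,0,0,0,0,0]],
  ],
)

```text
time: 69.22
position: [0.5776, 0.2362, 0.2646]
tool_rot: [0.662, 0.75, -0.002, -0.001]
ft_force: [-5.2, -0.1, 1.1]
grip_width: 0.0137
```

>>> drive_tool(
  plan=[
    [[0.04,0.005,0,0,0,0],[0.04,0.005,0,0,0,0],[0,0,0,0,0,0]],
  ],
)

```text
time: 69.6
position: [0.5784, 0.2364, 0.2647]
tool_rot: [0.662, 0.75, -0.003, -0.003]
ft_force: [-8.7, -1.3, 4.3]
grip_width: 0.0142
```

```bash
python3 -c "
from h import *
chl()"
```

```text
charger-local x 0.0017 y 0.0000 underside 0.0704 dyaw 0.0006 Rz [-0.0086 -0.0015] F local -8.8 -0.3 4.3 w 0.0142
```

It reached the stop, with 9 N of back force. Release, rise, and check.

>>> drive_tool(
  plan=[
    [[-0.02,0,0,0,0,0],[0,0,0,0,0,0],[0,0,0,0,0,0],[0,0,0,0,0,0]],
  ],
  grip=0.55,
)

```text
time: 70.1
position: [0.5811, 0.2366, 0.2654]
tool_rot: [0.662, 0.75, 0.001, 0.001]
ft_force: [0.7, 0.9, -0.1]
grip_width: 0.0378
```

>>> drive_tool(
  plan=[
    [[0,0,0.4,0,0,0],[0,0,0.8,0,0,0],[0,0,1,0,0,0],[0,0,1,0,0,0],[0,0,1,0,0,0],[0,0,1,0,0,0],[0,0,1,0,0,0],[0,0,0,0,0,0]],
  ],
)

```text
time: 71.1
position: [0.5809, 0.2367, 0.423]
tool_rot: [0.662, 0.75, 0.003, 0.002]
ft_force: [0.4, -0.5, 0.8]
grip_width: 0.039
```

>>> drive_tool(
  plan=[
    [[-0.8,-0.8,0.3,0,0,0],[-0.8,-0.8,0.3,0,0,0],[-0.8,-0.8,0.3,0,0,0],[-0.5,-0.8,0.3,0,0,0],[-0.5,-0.8,0,0,0,0],[-0.5,-0.8,0,0,0,0],[0,0,0,0,0,0],[0,0,0,0,0,0]],
  ],
)

```text
time: 72.1
position: [0.4833, 0.1165, 0.45]
tool_rot: [0.662, 0.749, 0.0, 0.0]
ft_force: [-0.2, -0.4, -0.3]
grip_width: 0.0391
```

```bash
python3 -c "
from h import *
chl()
im=snap('side','s20.png')
cv2.imwrite('pics/s20c.png',cv2.resize(im[110:310,250:430,::-1],None,fx=3,fy=3,interpolation=cv2.INTER_CUBIC))
im=snap('top','t20.png')
cv2.imwrite('pics/t20c.png',cv2.resize(im[145:230,205:290,::-1],None,fx=7,fy=7,interpolation=cv2.INTER_CUBIC))
cv2.imwrite('pics/t20d.png',cv2.resize(im[90:310,190:460,::-1],None,fx=2.6,fy=2.6,interpolation=cv2.INTER_CUBIC))
"
```

```text
charger-local x -0.1058 y -0.1071 underside 0.2557 dyaw -0.0000 Rz [0.0008 0.0004] F local -0.3 -0.3 -0.3 w 0.0391
```

View pics/s20c.png

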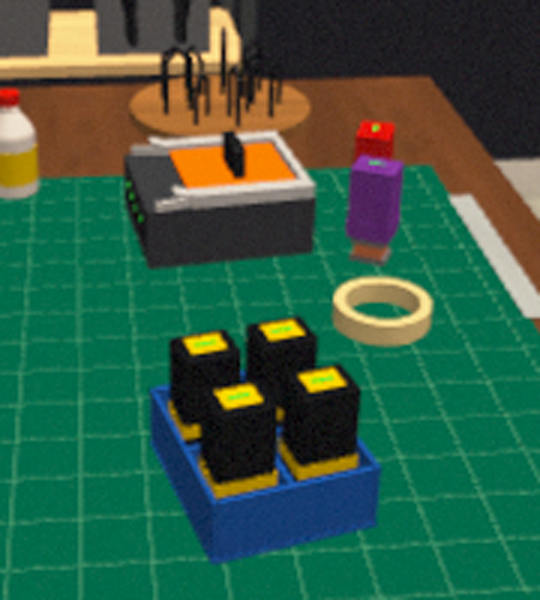

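View pics/t20c.png

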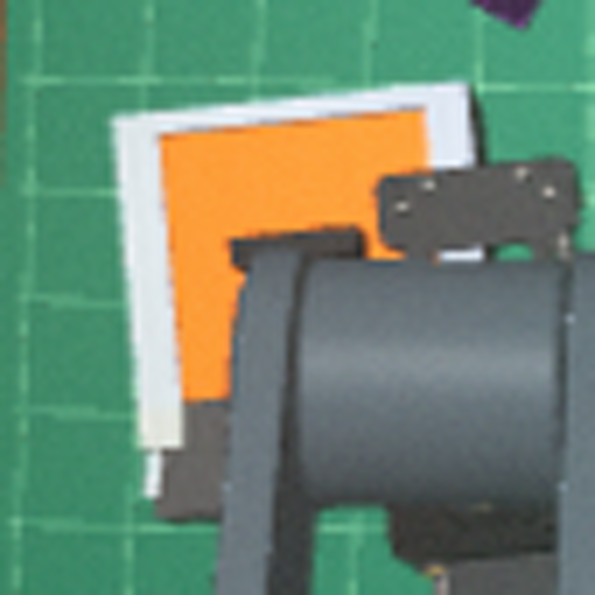

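View pics/t20d.png

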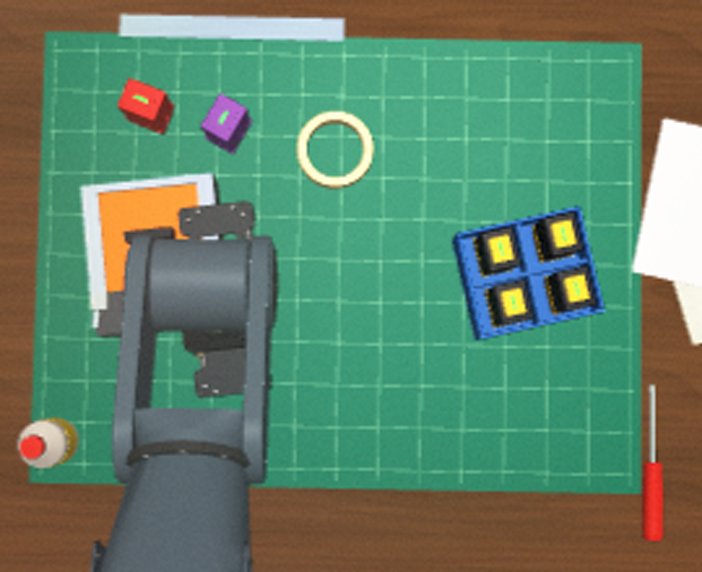

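The cover lies flat under both rails, and the packs stand one to a cell. One numeric check of the cover before handing in, using the wrist view.

```bash
python3 -c "
from h import *
c,s=np.cos(CY),np.sin(CY)
def L(w):
    q=w[:2]-CH;return (c*q[0]+s*q[1]).round(4),(-s*q[0]+c*q[1]).round(4)
for u in [(187,402),(222,399)]: print('near edge',L(onz('top',np.array(u)/7+[205,145]-.4,.076)))
for u in [(160,134),(425,108)]: print('far edge',L(onz('top',np.array(u)/7+[205,145]-.4,.076)))
im=snap('wrist','w20.png')
"
```

```text
near edge (np.float64(-0.0634), np.float64(0.0616))
near edge (np.float64(-0.0637), np.float64(0.0452))
far edge (np.float64(0.0633), np.float64(0.0627))
far edge (np.float64(0.0627), np.float64(-0.062))
```

View pics/w20.png

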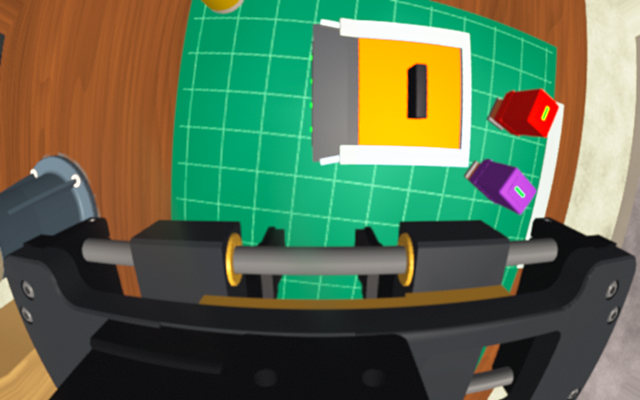

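The cover's edges run from -63.5 to +63 mm, so it is centred, square and home. The gripper is clear of everything, so I'm handing in.

```bash
python3 -c "
from h import *
print(robot.hand_in())"
```

```text
the job is handed in; nothing more can be done
None
```

The job is handed in at about 72 s of the 200 s allowed. All four packs stand in the crate and the dust cover is home against the stop. The hand-in returned no verdict, so the result rests on my own checks.

- **Packs:** I pulled each pack straight up out of its bay and lowered it into its own cell, with at most about 12 N at the wrist as it touched down. The last side and top pictures show all four upright, one to a cell.
- **Cover:** It had been knocked aside during the run, so I measured it again before picking it up. It slid under both rails freely, and I pressed it against the stop with about 9 N. Seen from above, its edges lie at about -63.5 and +63 mm along the charger. That puts it home to within about 1 mm and square.
- **Left alone:** I went near none of the tape, glue bottle, screwdriver or the red and purple look-alikes. They look unmoved in the last pictures, though I did not measure them. The gripper was clear of everything at hand-in.
- **Small disagreements:** The two cameras differed by about 3 mm on the crate position and 2 mm on the cover, so I used values in between. At the stop, the arm's position put the cover 1.7 mm past home, which is within my error in locating the charger.

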